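Shovel a fresh sample disc onto the drying stand

TASK

The freshly sprayed sample disc on the steel spray block must go to dry without a finger on it: tip the spatula over the block's low front lip and slide its blade under the disc (the two stop pegs behind it will hold it), lift it off level, and leave it lying flat, painted side up, centred across the two rails of the drying stand. Then draw the spatula out and lay it flat, blade down, on the open bench, touching neither the block nor the stand. Leave the tin, tape roll and sanding block where they are, and never let the gripper or the arm touch the disc.

Things in the scene. Friction and masses are not known exactly. Their poses are not given: they have to be found in the camera images.
- spatula: Loose cranked spatula. Steel blade 85 long x 48 wide x 2 mm; behind it a thin neck rises to a flat-sided wooden handle 100 long, 16 wide, 24 high, level with the blade. Origin: centre of the blade's underside; x from handle to front edge, z up. Handle: x -172 to -72, z 28 to 52 mm. It starts blade-flat on the bench, balanced on the blade, handle in the air.
- spatula_grip (a point): Point on the spatula's handle to grip, in the middle of its section: 100 mm behind the blade's centre and 40 mm above the blade's underside. Fingers close across y.
- spatula_tip (a point): Middle of the blade's straight front edge, at its underside: 42.5 mm ahead of the blade's centre.
- disc: Loose light grey, slightly domed round disc, 110 mm across, 10 mm high in the middle, about 120 g. Origin: centre of its underside; z up out of the painted face. The underside is flat to radius 46 mm, then bevels up: the rim's lower edge (radius 55) is 3 mm above what it lies on; the rim is 3 mm high.
- block: Fixed dark steel spray block under the disc, x -110 to +80, y +-75 mm from its origin, 24 mm below its flat top; sunk into the bench by a varying amount: top 16 to 24 mm above the bench. A drip lip 5 mm high, 5 mm thick runs along its -x edge (x -110 to -105) and both y edges. Two stop pegs, 8 mm thick, 12 mm high, at x +51, y +-29.5 mm. The blade comes over the -x lip, front edge down.
- block_seat (a point): Point on the block's top where the disc's centre is when it is pushed to +x against both pegs; axes as the block's. The disc starts up to 12 mm short of it in x and up to 8 mm aside.
- stand: Fixed aluminium stand: base 150 x 110 x 8 mm, two round rails 8 mm thick along x at y +-36 mm (64 mm clear between them), tops 60 mm above its origin (under the base's centre), from x -62 to +66, then turned up to 74 mm height at the +x end; posts under the rails at x +-58. Nothing crosses between the rails: a blade can be lowered between them and drawn out to -x.
- stand_top (a point): Point midway between the rails at the height of the rail tops, over the middle of the stand; the disc's origin belongs here. Axes as the stand's.
- tin: Bystander: closed paint tin, 90 mm in diameter, 100 mm high; origin under its centre.
- tape_roll: Bystander: roll of tape lying flat, 100 mm in diameter, 24 mm high; origin under its centre.
- sanding_block: Bystander: cork sanding block, 120 x 65 x 30 mm; origin under its centre.
Mind the look-alikes: they are no part of the job. Of the things shaped like the spatula, the steel one is meant.

How it is judged:
By the outcome, as a careful person would: the job done as asked, in the order asked, and still so for the second after the job is handed in, with the robot touching nothing.
It also fails if it takes over 67 s, if anything falls off the work surface, if the arm or the gripper's body presses on something with over 40 N, if the wrist force passes 120 N, or if a joint passes its speed limit or range.

ROBOT

A 6-joint arm with a two-finger parallel gripper is mounted at the origin on the work surface. World frame = base frame: x ahead of the robot, y to its left, z up, the work surface at z = 0. Lengths are in m, angles in rad, forces in N, time in s.
With the tool pointing down it reaches from about 0.25 to 0.85 m from the base axis. Payload 12.5 kg.
Tool frame: the origin (TCP) lies midway between the tips of the shut fingers; the grasp point (between the pads) lies 19 mm behind it; z points along the fingers, y is the line along which they close (so a half turn about z gives the same grasp; the last joint's range is limited). The gripper opens to 93 mm and grips with 3 to 60 N. Pads are 15 mm wide; open, the fingers measure 128 mm over their backs; the gripper's body (75 mm by 188 mm) begins 65 mm behind the grasp point.
Start: joints at [1.027, 0.351, 1.652, -0, 1.139, -0.085], TCP at [0.244, 0.493, 0.219] pointing down, gripper open.
Joint ranges: [-2.75, 2.75], [-0.79, 2.1], [0.01, 2.65], [-1.57, 4.71], [0.07, 3.14], [-2.87, 2.87]. Speed limits (rad/s): [2.22, 2.22, 2.79, 3.14, 3.14, 3.14].

INTERFACE

Orientations are given as a unit quaternion [w, x, y, z].
In Python, from plant import r gives the robot as it stands.
- The arm moves only by the tool send_rows, never from a script. Its argument "moves" is a list of rows, each a list of 6 numbers: the shift along the tool's x, y, z normalised to -1 to 1, where 1 is 0.03 m, then the turn, a rotation vector about the tool's x, y, z normalised to -1 to 1, where 1 is pi/2 rad. A call has 1 to 10 rows; each row shifts and turns the commanded pose from where the row before left it, along the tool's axes as they then stand; what a row does not reach is not made up. A row lasts 1/12 s, in which the tool goes at most 41.7 mm and 7.16 degrees, less where a joint would pass 70% of its speed; a pose out of reach is approached as far as the arm can. A call with a number of a shift or a turn outside -1 to 1 is refused whole. A call with a gripper value outside its range is refused whole. "claw" is the opening, from -1 (shut) to 1 (fully open), set as the call begins (left out, the last holds). The fingers move at their own pace and stop on an object; "grip_force" is the grip in N (left out, the last holds). Time passes only in rows, so rows that do not move let the fingers close. It gives the time, the measured TCP pose, the force, the opening and the grip force at its end, in the units of the state.
- r.get_state(): the state, without advancing time (a new reading comes with each control period).
- r.grab_frame(name): name is "scene" or "top" or "wrist"; returns a dict with "pixels" (420x560x3 uint8, blue, green, red), "mtx" (3x3 intrinsics, pixels), "position" and "attitude" of the camera in the world; the wrist camera has in their place "mount" (4x4, takes a point from camera to tool coordinates, whose origin is the TCP and whose axes are the flange's). Camera axes: x right, y up, looking along -z (the intrinsics and any distortion apply to the point x, -y, -z); pixel columns grow to the right and rows downward; lengths in m; the calibration is good to about 2 mm. A picture is of the moment at which its call begins: read the wrist's pose just before it. There is no depth.
- r.close_job(): hands the job in; it is judged then, once.
The state is a dict: "clock": time; "q": joint angles; "qd": joint speeds; "joint_efforts": joint torques, N m; "position": TCP position; "tcp_rot": TCP orientation; "wrist_force": force on the tool from outside, world axes, zero at the start; "moment": the same for the moment, N m; "opening": opening from 0.0 (shut) to 1.0 (fully open); "gripper_force": force on a finger pad.
Only numpy, scipy, OpenCV 4.12 (cv2) and the standard library are available. Lean on these libraries where they do the work, as an engineer would, in place of code of your own. Each camera call takes 0.05 s, during which the arm holds its last target. There are 200 camera calls.

## Working session

There is one attempt and no reset: what is moved stays moved. The work goes in short steps, Python scripts to look and compute and a tool call to move; the robot and the scene stay as the last step left them, time stands still between calls to the robot, and variables do not carry over. Pictures are saved under pics/ and viewed, at most 10 in all, crops included, and the job is handed in when it is done.

Besides the shell and the picture viewer there is one more tool, called after "Emit:" as a command line: name --pt "numbers of a row" for each row, then --argument value for the rest. send_rows: Moves the arm, as the interface text tells. Scaled input: -1 to 1 covers 0.03 m each way for a shift and pi/2 rad each way for a turn. Its arguments: {"type":"object","properties":{"moves":{"type":"array"},"claw":{"type":"number"},"grip_force":{"type":"number"}},"required":["moves"]}

```bash
mkdir -p pics; ls; cat > h.py <<'E'
import numpy as np, cv2
from scipy.spatial.transform import Rotation as R
from plant import r
def rot(a):
    a=np.array(a,float)
    return a if a.shape==(3,3) else R.from_quat(a,scalar_first=True).as_matrix()
def frame(n):
    s=r.get_state(); f=r.grab_frame(n)
    if n=='wrist':
        T=np.eye(4);T[:3,:3]=rot(s['tcp_rot']);T[:3,3]=s['position'];M=T@np.array(f['mount'])
        f['P'],f['A']=M[:3,3],M[:3,:3]
    else: f['P'],f['A']=np.array(f['position']),rot(f['attitude'])
    return f
def ray(f,uv):
    K=np.array(f['mtx']);d=np.linalg.inv(K)@np.array([uv[0],uv[1],1.]);return f['A']@np.array([d[0],-d[1],-d[2]])
def onz(f,uv,z):
    d=ray(f,uv);return f['P']+d*(z-f['P'][2])/d[2]
def proj(f,p):
    c=f['A'].T@(np.array(p)-f['P']);q=np.array(f['mtx'])@np.array([c[0],-c[1],-c[2]]);return q[:2]/q[2]
E
python3 - <<'E'
from h import *
for n in ('scene','top'):
    f=frame(n);cv2.imwrite(f'pics/{n}0.png',f['pixels']);print(n,f['P'],f['A'].round(3).tolist(),np.array(f['mtx']).tolist(),[k for k in f])
    np.save(f'{n}0.npy',f,allow_pickle=True)
print(r.get_state())
E
```

```text
pics
scene [0.95226567 0.56413597 0.96619351] [[-0.738, -0.515, 0.435], [0.674, -0.562, 0.479], [-0.002, 0.647, 0.762]] [[463.16024896040364, 0.0, 282.41365270677534], [0.0, 463.16024896040364, 219.61855525796088], [0.0, 0.0, 1.0]] ['pixels', 'mtx', 'position', 'attitude', 'P', 'A']
top [0.2752885  0.0078247  1.45905504] [[0.02, 0.994, -0.104], [-1.0, 0.021, 0.015], [0.017, 0.103, 0.995]] [[536.656975928141, 0.0, 279.57857300578314], [0.0, 536.656975928141, 214.33957358470346], [0.0, 0.0, 1.0]] ['pixels', 'mtx', 'position', 'attitude', 'P', 'A']
{'clock': 0.1, 'q': array([ 1.02740408e+00,  3.51155243e-01,  1.65232158e+00, -4.04911031e-05,
        1.13912037e+00, -8.45999538e-02]), 'qd': array([ 0.00058997, -0.00383041, -0.00217168, -0.00109391,  0.00045816,
       -0.00181628]), 'joint_efforts': array([ 8.69433698e-04, -4.98034894e+01, -2.85709548e+01,  7.00610806e-02,
        2.38031469e-02, -4.83092913e-05]), 'position': array([0.24340781, 0.49287441, 0.21818476]), 'tcp_rot': array([-1.37646517e-04,  2.27381243e-01,  9.73805688e-01, -4.83389773e-04]), 'wrist_force': array([-0.3275761 , -0.14783777,  0.11128395]), 'moment': array([-0.04652531,  0.01189906,  0.00331332]), 'gripper_force': 0.0, 'opening': 0.9964985436955207}
```

View pics/top0.png

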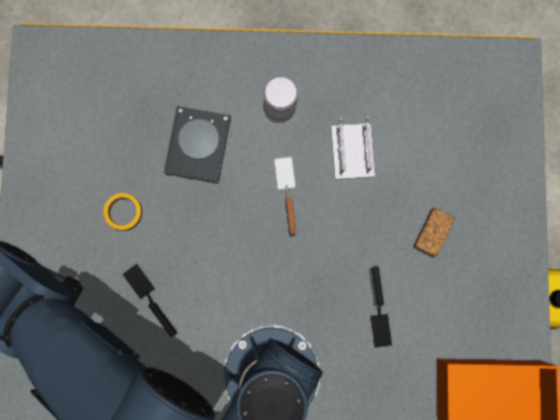

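View pics/scene0.png

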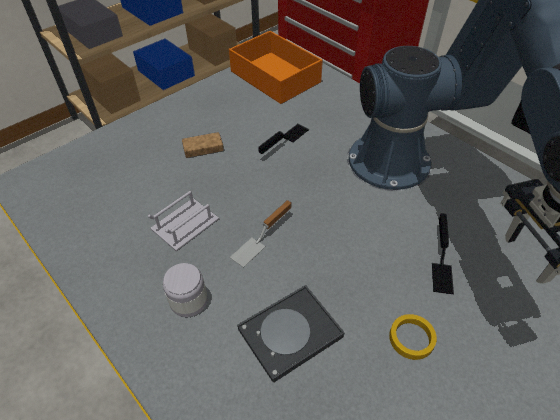

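Candidates for the spatula: brown handle with bright blade, top view (285,173)–(291,230); black ones at (150,298) and (379,305). I choose the steel one with the wooden handle. The block is at (198,145), the disc at (198,139), the stand at (353,150) with upturned ends away from the robot, the tin at (281,93), tape at (122,212), and cork at (434,232).

```bash
python3 - <<'E'
from h import *
f=np.load('top0.npy',allow_pickle=True).item();im=f['pixels']
c=cv2.resize(im[90:250,150:390],None,fx=3.3,fy=3.3,interpolation=cv2.INTER_CUBIC);cv2.imwrite('pics/crop0.png',c)
hsv=cv2.cvtColor(im,cv2.COLOR_BGR2HSV)
def big(m,x0,x1,y0,y1):
    k=np.zeros_like(m);k[y0:y1,x0:x1]=m[y0:y1,x0:x1]
    c=max(cv2.findContours(k,0,1)[0],key=cv2.contourArea);return cv2.minAreaRect(c),cv2.contourArea(c)
V=hsv[:,:,2]
for n,m,w,z in [('blade',(V>170).astype('u1')*255,(265,305,145,195),.002),
  ('handle',((hsv[:,:,1]>90)&(hsv[:,:,0]<20)).astype('u1')*255,(275,305,185,245),.052),
  ('block',(V<75).astype('u1')*255,(150,240,95,195),.022),
  ('stand',(V>150).astype('u1')*255,(325,380,125,190),.008)]:
    q,a=big(m,*w);p=cv2.boxPoints(q)
    print(n,np.round(q[0],1),np.round(q[1],1),'ctr',onz(f,q[0],z).round(4),'corners',np.array([onz(f,u,z)[:2] for u in p]).round(3).tolist())
E
```

```text
blade [284.4 172.5] [30.9 18.2] ctr [ 0.543  -0.0249  0.002 ] corners [[0.582, 0.006], [0.589, -0.044], [0.504, -0.056], [0.497, -0.006]]
handle [290.4 215. ] [36.6  5.6] ctr [ 0.4206 -0.0419  0.052 ] corners [[0.468, -0.028], [0.47, -0.042], [0.374, -0.056], [0.372, -0.041]]
block [196.5 147.9] [53.5 61.8] ctr [0.6016 0.216  0.022 ] corners [[0.529, 0.299], [0.698, 0.276], [0.675, 0.132], [0.506, 0.157]]
stand [352.7 150.8] [54.5 41.2] ctr [ 0.607  -0.2121  0.008 ] corners [[0.678, -0.149], [0.69, -0.263], [0.537, -0.275], [0.526, -0.162]]
```

View pics/crop0.png

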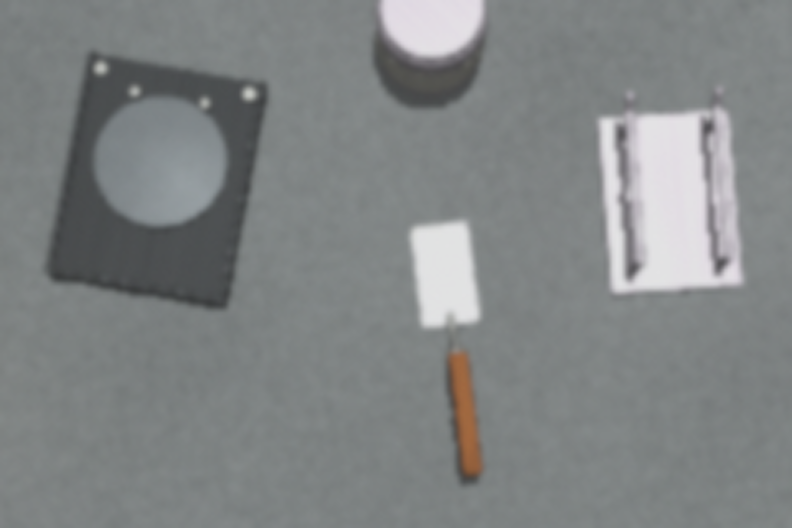

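The crop confirms it: the bright steel blade (445,275) with a wooden handle (465,415) is the spatula. The pegs sit on the block's far side and the stand's upturned ends are far too. Moving off, via a wrist look at the block.

Emit:
send_rows --pt "0 0 -0.55 0 0 -0.076" --pt "0 0 -0.55 0 0 -0.076" --pt "0 0 -0.55 0 0 -0.076" --pt "0 0 -0.55 0 0 -0.076" --pt "0 0 -0.55 0 0 -0.076"

```text
clock: 0.52
position: [0.2434, 0.4929, 0.3016]
tcp_rot: [-0.0, -0.072, 0.997, -0.0]
wrist_force: [-0.6, 0.3, 0.2]
opening: 1.0
gripper_force: 0.0
```

Emit:
send_rows --pt "-0.65 -0.98 0 0 0 0" --pt "-0.65 -0.98 0 0 0 0" --pt "-0.65 -0.98 0 0 0 0" --pt "-0.65 -0.98 0 0 0 0" --pt "-0.65 -0.98 0 0 0 0" --pt "-0.65 -0.98 0 0 0 0" --pt "-0.65 -0.98 0 0 0 0" --pt "-0.65 -0.98 0 0 0 0" --pt "-0.65 -0.98 0 0 0 0" --pt "-0.65 -0.98 0 0 0 0"

```text
clock: 1.35
position: [0.4779, 0.2272, 0.301]
tcp_rot: [-0.0, -0.069, 0.998, -0.0]
wrist_force: [-0.2, -0.3, 0.1]
opening: 0.999
gripper_force: 0.0
```

```bash
python3 - <<'E'
from h import *
s=r.get_state();print(s['position'],s['q'].round(2),R.from_matrix(rot(s['tcp_rot'])).as_euler('zyx',True))
f=frame('wrist');np.save('w1.npy',f,allow_pickle=True);cv2.imwrite('pics/w1.png',f['pixels']);print(np.array(f['mount']).round(3).tolist(),onz(f,(280,210),0.02))
E
```

```text
[0.47793296 0.22718862 0.30095432] [ 0.36  0.24  1.6   0.    1.31 -1.35] [ 1.72090244e+02 -2.42483335e-02  1.79993981e+02]
[[0.001, 0.96, 0.28, 0.077], [1.0, -0.001, -0.001, 0.001], [-0.0, 0.28, -0.96, -0.166], [0.0, 0.0, 0.0, 1.0]] [0.52716512 0.24449017 0.02      ]
```

View pics/w1.png

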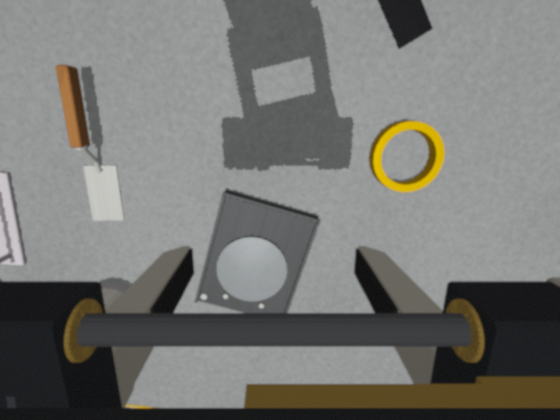

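The wrist view shows the block's front corners (228,190) and (318,215), disc (252,268), pegs (225,296) and (262,306), and spatula blade (103,193) with handle (72,107).

```bash
cat > meas.py <<'E'
from h import *
def big(m,w):
    x0,x1,y0,y1=w;k=np.zeros(m.shape,'u1');k[y0:y1,x0:x1]=m[y0:y1,x0:x1]*255
    return max(cv2.findContours(k,0,1)[0],key=cv2.contourArea)
def show(n,f,m,w,z):
    c=big(m,w);P=np.array([onz(f,u,z)[:2] for u in c[:,0]]).astype('f4')
    q=cv2.minAreaRect(P);b=cv2.boxPoints(q);print(n,'ctr',np.round(q[0],4),'size',np.round(q[1],4),'ang',round(q[2],1),b.round(4).tolist())
    return P
E
python3 - <<'E'
from meas import *
for nm,wi in (('w1',dict(blade=(80,128,163,225),handle=(50,95,55,155),disc=(205,300,232,305),block=(190,325,185,260),dots=(195,275,285,315))),
  ('top0',dict(blade=(265,305,145,195),handle=(275,305,185,245),disc=(175,222,117,162),block=(150,240,95,195),dots=(175,235,100,126)))):
    f=np.load(nm+'.npy',allow_pickle=True).item();im=f['pixels'];h=cv2.cvtColor(im,cv2.COLOR_BGR2HSV);V=h[:,:,2]
    print(nm)
    show('blade',f,V>(170 if nm=='top0' else 185),wi['blade'],.002)
    show('handle',f,(h[:,:,1]>90)&(h[:,:,0]<20),wi['handle'],.052)
    P=show('disc',f,V>100,wi['disc'],.026);print(np.round(cv2.minEnclosingCircle(P),4) if 0 else cv2.minEnclosingCircle(P))
    show('block',f,V<85,wi['block'],.022)
    x0,x1,y0,y1=wi['dots']
    n,l,st,ce=cv2.connectedComponentsWithStats((V[y0:y1,x0:x1]>165).astype('u1'))
    for i in range(1,n):
        u=ce[i]+[x0,y0];print(' dot',u.round(1),st[i][4],onz(f,u,.032)[:2].round(4),onz(f,u,.02)[:2].round(4))
E
```

```text
w1
blade ctr [ 0.543  -0.0235] size [0.0823 0.0465] ang 8.0 [[0.499099999666214, -0.006200000178068876], [0.5055000185966492, -0.05220000073313713], [0.5870000123977661, -0.040800001472234726], [0.5805000066757202, 0.0052999998442828655]]
handle ctr [ 0.4211 -0.0347] size [0.0965 0.0245] ang 8.3 [[0.3716000020503998, -0.029500000178813934], [0.3752000033855438, -0.05380000174045563], [0.4706000089645386, -0.039799999445676804], [0.46709999442100525, -0.015599999576807022]]
disc ctr [0.6252 0.2139] size [0.1137 0.119 ] ang 88.7 [[0.5644000172615051, 0.15839999914169312], [0.6833999752998352, 0.155799999833107], [0.6859999895095825, 0.2694000005722046], [0.5669999718666077, 0.2721000015735626]]
((0.6282018423080444, 0.208408385515213), 0.06471585482358932)
block ctr [0.5194 0.2313] size [0.1414 0.0064] ang 81.3 [[0.5055999755859375, 0.16189999878406525], [0.5120000243186951, 0.16089999675750732], [0.53329998254776, 0.30079999566078186], [0.5268999934196472, 0.30169999599456787]]
 dot [203.2 296.5] 18 [0.6799 0.145 ] [0.6875 0.143 ]
 dot [225. 296.] 9 [0.6743 0.1787] [0.6818 0.1777]
 do
[... 447 characters left out ...]
954223633, -0.04230000078678131], [0.4677000045776367, -0.027699999511241913]]
disc ctr [0.6299 0.2123] size [0.1137 0.1087] ang 1.3 [[0.5717999935150146, 0.2653000056743622], [0.5742999911308289, 0.1565999984741211], [0.6880000233650208, 0.15919999778270721], [0.6855000257492065, 0.2678999900817871]]
((0.6324678063392639, 0.21073710918426514), 0.06065855920314789)
block ctr [0.6108 0.214 ] size [0.1499 0.1893] ang 81.2 [[0.5058000087738037, 0.1543000042438507], [0.6929000020027161, 0.12549999356269836], [0.7156999707221985, 0.2736000120639801], [0.5286999940872192, 0.30250000953674316]]
 dot [180.3 110.3] 3 [0.7024 0.262 ] [0.706  0.2642]
 dot [225.2 117.8] 6 [0.6845 0.1397] [0.6879 0.1408]
```

Emit:
send_rows --pt "0.26 -0.95 0.6 0 0 0" --pt "0.26 -0.95 0.6 0 0 0" --pt "0.26 -0.95 0.6 0 0 0" --pt "0.26 -0.95 0.6 0 0 0" --pt "0.26 -0.95 0.6 0 0 0" --pt "0.26 -0.95 0.6 0 0 0" --pt "0.26 -0.95 0.6 0 0 0" --pt "0.26 -0.95 0.6 0 0 0" --pt "0.26 -0.95 0.6 0 0 0" --pt "0 0 0 0 0 0"

```text
clock: 2.23
position: [0.4408, -0.038, 0.1363]
tcp_rot: [-0.002, -0.068, 0.998, 0.0]
wrist_force: [-0.2, 1.5, -0.2]
opening: 0.998
gripper_force: 0.0
```

```bash
cat >> h.py <<'E'
def need(p,yaw=None):
    "shift in row units (tool axes) to p, and turn about z"
    s=r.get_state();A=rot(s['tcp_rot']);y=np.degrees(np.arctan2(A[1,0],A[0,0]))
    print('t',round(s['clock'],2),'pos',s['position'].round(4),'yaw',round(y,2),'q',s['q'].round(2),'F',s['wrist_force'].round(1),'open',round(s['opening'],3))
    print('units',(A.T@(np.array(p)-s['position'])/.03).round(3))
E
python3 - <<'E'
from h import *
need([.444,-.0384,.021])
f=frame('wrist');np.save('w2.npy',f,allow_pickle=True);cv2.imwrite('pics/w2.png',f['pixels'])
E
```

```text
t 2.23 pos [ 0.4408 -0.038   0.1363] yaw -172.25 q [-0.19  0.28  2.   -0.    0.87 -1.9 ] F [-0.2  1.5 -0.2] open 0.998
units [-0.123 -0.031  3.844]
```

View pics/w2.png

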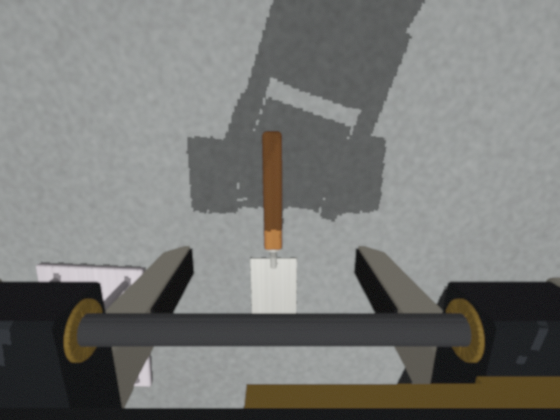

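The handle (272,190) lies midway between the fingers (about 274) and is aligned with them. Going down and gripping.

Emit:
send_rows --pt "-0.06 0 0.7 0 0 0" --pt "-0.06 -0.03 0.7 0 0 0" --pt "0 0 0.7 0 0 0" --pt "0 0 0.7 0 0 0" --pt "0 0 0.7 0 0 0" --pt "0 0 0.34 0 0 0" --pt "0 0 0 0 0 0"

```text
clock: 2.87
position: [0.446, -0.0345, 0.0227]
tcp_rot: [-0.001, -0.069, 0.998, 0.0]
wrist_force: [-0.5, 0.4, -0.4]
opening: 1.0
gripper_force: 0.0
```

Emit:
send_rows --pt "0 0 0 0 0 0" --pt "0 0 0 0 0 0" --pt "0 0 0 0 0 0" --pt "0 0 0 0 0 0" --pt "0 0 0 0 0 0" --pt "0 0 0 0 0 0" --pt "0 0 0 0 0 0" --pt "0 0 0 0 0 0" --claw -1 --grip_force 50

```text
clock: 3.53
position: [0.4467, -0.0354, 0.024]
tcp_rot: [0.0, -0.069, 0.998, -0.0]
wrist_force: [-0.7, -0.4, 0.8]
opening: 0.479
gripper_force: 0.0
```

Emit:
send_rows --pt "0.09 -0.1 0.1 0 0 0" --pt "0 0 0 0 0 0" --pt "0 0 0 0 0 0" --pt "0 0 0 0 0 0" --pt "0 0 0 0 0 0" --pt "0 0 0 0 0 0" --pt "0 0 0 0 0 0"

```text
clock: 4.12
position: [0.4444, -0.0387, 0.0209]
tcp_rot: [-0.0, -0.069, 0.998, -0.0]
wrist_force: [-0.2, 0.3, -1.4]
opening: 0.168
gripper_force: 50.0
```

Emit:
send_rows --pt "0 0 0 0 0 0" --pt "0 0 0 0 0 0"

```text
clock: 4.28
position: [0.4444, -0.0387, 0.0209]
tcp_rot: [-0.0, -0.069, 0.998, -0.0]
wrist_force: [-0.2, 0.3, -0.9]
opening: 0.171
gripper_force: 50.0
```

```bash
python3 - <<'E'
from h import *
need([.444,-.0384,.021]);print(r.get_state()['gripper_force'])
E
```

```text
t 4.28 pos [ 0.4444 -0.0387  0.0209] yaw -172.09 q [-0.19  0.5   2.05 -0.    0.59 -1.9 ] F [-0.2  0.3 -0.9] open 0.171
units [ 0.011  0.011 -0.002]
49.984250664711
```

Emit:
send_rows --pt "0 0 -0.4 0 0 0" --pt "0 0 -0.9 0 0 0" --pt "0 0 -0.9 0 0 0.062" --pt "0 0 -0.9 0 0 0.062" --pt "0 0 -0.9 0 0 0.062" --pt "0 0 0 0 0.0667 0" --pt "0 0 0 0 0.0667 0" --pt "0 0 0 0 0.0667 0" --pt "0 0 0 0 0 0" --grip_force 60

```text
clock: 5.03
position: [0.4456, -0.039, 0.1404]
tcp_rot: [-0.158, 0.076, 0.984, 0.012]
wrist_force: [-0.5, -0.2, -2.4]
opening: 0.168
gripper_force: 60.0
```

```bash
cat >> h.py <<'E'
T2B=np.array([-.0996,0,.0209])
def spat(p_blade_or_tip,tip=True,pos=None):
    "TCP shift needed to bring blade centre / tip to point at current orientation"
    s=r.get_state();A=rot(s['tcp_rot']);o=T2B+(np.array([-.0425,0,0]) if tip else 0)
    cur=s['position']+A@o
    x=-A[:,0]
    print('t',round(s['clock'],2),'cur',cur.round(4),'yaw',np.degrees(np.arctan2(x[1],x[0])).round(2),'pitchdown',np.degrees(np.arcsin(-x[2])).round(2),'roll',np.degrees(np.arcsin(A[2,1])).round(2),'F',s['wrist_force'].round(2),'M',s['moment'].round(2))
    print('units',(A.T@(np.array(p_blade_or_tip)-cur)/.03).round(3))
E
python3 - <<'E'
from meas import *
res={}
for nm,w in (('top0',(175,235,100,126)),('scene0',(238,282,320,378))):
    f=np.load(nm+'.npy',allow_pickle=True).item();V=f['pixels'].max(2);x0,x1,y0,y1=w
    for th in (130,150):
        g=(V[y0:y1,x0:x1]>th).astype('u1');n,l,st,ce=cv2.connectedComponentsWithStats(g)
        print(nm,th,[(ce[i]+[x0,y0]).round(1).tolist()+[int(st[i][4])] for i in range(1,n)])
O=np.array([.628,.213,.02]);spat(O+.0)
f=frame('top');cv2.imwrite('pics/x.png',f['pixels'])
E
```

```text
top0 130 [[179.0, 100.0, 1], [181.0, 100.5, 2], [215.6, 105.7, 461], [180.0, 110.0, 9], [190.3, 117.0, 7], [225.2, 117.8, 11], [198.6, 123.4, 95], [211.5, 121.0, 6]]
top0 150 [[180.0, 110.3, 7], [190.3, 117.3, 3], [225.0, 118.0, 9], [211.7, 120.7, 3]]
scene0 130 [[243.9, 326.4, 11], [257.9, 331.9, 8], [274.0, 341.0, 1], [277.0, 341.0, 1], [280.0, 340.0, 1], [271.0, 342.0, 1], [276.4, 347.9, 74], [247.0, 346.0, 1], [268.0, 346.0, 1], [248.0, 348.0, 1], [272.3, 353.0, 7], [247.0, 359.0, 1], [251.0, 368.0, 1], [274.5, 371.7, 14]]
scene0 150 [[243.9, 326.1, 8], [258.0, 332.0, 5], [272.2, 353.2, 6], [274.2, 371.8, 11]]
t 5.03 cur [ 0.5724 -0.0587  0.076 ] yaw -8.83 pitchdown 18.28 roll -0.0 F [-0.46 -0.22 -2.36] M [-0.05 -0.2   0.02]
units [-1.003  9.234  1.633]
```

```bash
python3 - <<'E'
from meas import *
F=[np.load(n+'.npy',allow_pickle=True).item() for n in ('top0','scene0')]
def tri(a,b):
    A=[];B=[]
    for f,u in zip(F,(a,b)):
        d=ray(f,u);d/=np.linalg.norm(d);M=np.eye(3)-np.outer(d,d);A.append(M);B.append(M@f['P'])
    p,res,*_=np.linalg.lstsq(np.vstack(A),np.hstack(B),rcond=None);return p,res**.5
for a,b in (((180.1,110.2),(244*0+274.3,371.8)),((190.3,117.2),(272.2,353.2)),((211.6,120.8),(258,332)),((225.1,117.9),(243.9,326.2))):
    p,e=tri(a,b);print(p.round(4),e.round(4))
f=F[1];V=f['pixels'].max(2)
print('disc scene');m=(V>105);P=show('d',f,m,(255,312,305,356),.026)
P=show('d',F[0],F[0]['pixels'].max(2)>105,(175,222,117,162),.026)
from h import r
E
```

```text
[0.7066 0.2656 0.0178] [0.0008]
[0.6851 0.2353 0.0272] [0.0005]
[0.6759 0.1773 0.0279] [0.0011]
[0.6875 0.1416 0.0192] [0.001]
disc scene
d ctr [0.6281 0.2146] size [0.1065 0.1071] ang 77.3 [[0.5641999840736389, 0.17440000176429749], [0.6686000227928162, 0.15080000460147858], [0.6920999884605408, 0.2547999918460846], [0.5875999927520752, 0.2784000039100647]]
d ctr [0.6299 0.211 ] size [0.1138 0.106 ] ang 1.4 [[0.5717999935150146, 0.26260000467300415], [0.574400007724762, 0.1565999984741211], [0.6880999803543091, 0.15940000116825104], [0.6855000257492065, 0.2653999924659729]]
```

Emit:
send_rows --pt "0.19 0.92 0.15 0 0 0" --pt "0.19 0.92 0.15 0 0 0" --pt "0.19 0.92 0.15 0 0 0" --pt "0.19 0.92 0.15 0 0 0" --pt "0.19 0.92 0.15 0 0 0" --pt "0.19 0.92 0.15 0 0 0" --pt "0.19 0.92 0.15 0 0 0" --pt "0.19 0.92 0.15 0 0 0" --pt "0.19 0.92 0.15 0 0 0" --pt "0.19 0.92 0.15 0 0 0"

```text
clock: 5.92
position: [0.4186, 0.2457, 0.1157]
tcp_rot: [-0.155, 0.076, 0.985, 0.013]
wrist_force: [0.2, -1.1, -0.8]
opening: 0.166
gripper_force: 60.0
```

Emit:
send_rows --pt "0 0 0 0 0 0" --pt "0 0 0 0 0 0" --pt "0 0 0 0 0 0"

```text
clock: 6.17
position: [0.419, 0.244, 0.1158]
tcp_rot: [-0.155, 0.076, 0.985, 0.012]
wrist_force: [-0.1, -0.1, -1.7]
opening: 0.169
gripper_force: 60.0
```

```bash
python3 - <<'E'
from meas import *
spat([.5458,.227,.035])
for n in ('top','scene'):
    f=frame(n);np.save(n+'1.npy',f,allow_pickle=True)
    if n=='scene': a=f['pixels'][250:400,200:440]
    else: b=f['pixels'][90:240,130:330]
cv2.imwrite('pics/a1.png',np.vstack([cv2.resize(a,(480,300),interpolation=2),cv2.resize(b,(480,300),interpolation=2)]))
E
```

```text
t 6.17 cur [0.5462 0.2243 0.0522] yaw -8.81 pitchdown 17.93 roll 0.02 F [-0.08 -0.14 -1.75] M [-0.03 -0.12  0.01]
units [-0.149  0.087  0.554]
```

View pics/a1.png

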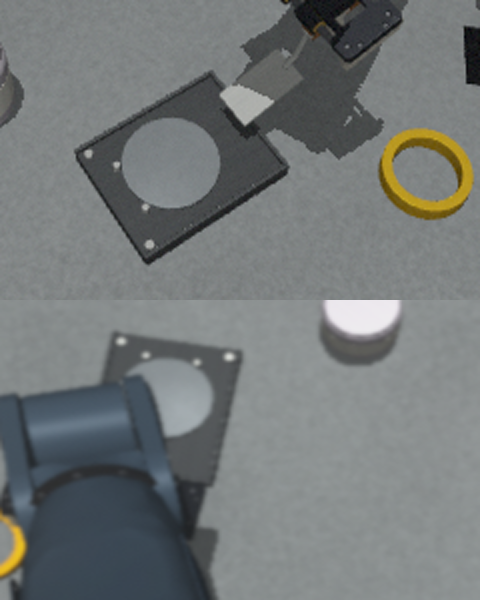

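The scene crop shows the blade above the front lip with its edge at about (231,112), pointing at the disc (170,163); pegs are at (117,164) and (145,207). Lowering to feel for the block top.

Emit:
send_rows --pt "-0.09 0.03 0.32 0 0 0" --pt "-0.09 0.03 0.32 0 0 0" --pt "-0.09 0.03 0.32 0 0 0" --pt "0 0 0 0 0 0" --pt "0 0 0 0 0 0"

```text
clock: 6.68
position: [0.4182, 0.2471, 0.085]
tcp_rot: [-0.157, 0.076, 0.985, 0.012]
wrist_force: [0.7, 0.7, -1.8]
opening: 0.17
gripper_force: 60.0
```

```bash
python3 - <<'E'
from meas import *
f=np.load('scene1.npy',allow_pickle=True).item();print(proj(f,[.5462,.2243,.0522]))
spat([.5458,.227,.0175]);s=[r.get_state()]
E
```

```text
[314.98141022 305.19849937]
t 6.68 cur [0.5452 0.2273 0.021 ] yaw -8.85 pitchdown 18.1 roll -0.05 F [ 0.66  0.73 -1.82] M [-0.   -0.16  0.01]
units [-0.055 -0.006  0.103]
```

Projection agrees with the picture to 1 px. Feeling down in 1 mm steps.

Emit:
send_rows --pt "-0.01 0 0.032 0 0 0" --pt "0 0 0 0 0 0" --pt "-0.01 0 0.032 0 0 0" --pt "0 0 0 0 0 0" --pt "0 0 0 0 0 0"

```text
clock: 7.1
position: [0.4187, 0.2474, 0.084]
tcp_rot: [-0.156, 0.076, 0.985, 0.012]
wrist_force: [0.0, 0.0, -1.6]
opening: 0.166
gripper_force: 60.0
```

Emit:
send_rows --pt "-0.01 0 0.032 0 0 0" --pt "0 0 0 0 0 0" --pt "0 0 0 0 0 0"

```text
clock: 7.35
position: [0.4186, 0.2473, 0.0828]
tcp_rot: [-0.156, 0.076, 0.985, 0.012]
wrist_force: [0.1, -0.0, -1.5]
opening: 0.169
gripper_force: 60.0
```

```bash
python3 - <<'E'
from meas import *
spat([.5458,.227,.0175])
E
```

```text
t 7.35 cur [0.5458 0.2276 0.019 ] yaw -8.83 pitchdown 18.01 roll 0.0 F [ 0.14 -0.02 -1.52] M [ 0.   -0.11  0.02]
units [-0.02  -0.019  0.047]
```

Emit:
send_rows --pt "-0.01 0 0.032 0 0 0" --pt "0 0 0 0 0 0" --pt "0 0 0 0 0 0"

```text
clock: 7.6
position: [0.4186, 0.2473, 0.0818]
tcp_rot: [-0.156, 0.076, 0.985, 0.012]
wrist_force: [-0.3, -0.4, -0.5]
opening: 0.165
gripper_force: 60.0
```

Emit:
send_rows --pt "-0.01 0 0.032 0 0 0" --pt "0 0 0 0 0 0" --pt "0 0 0 0 0 0"

```text
clock: 7.85
position: [0.4186, 0.2473, 0.0808]
tcp_rot: [-0.156, 0.076, 0.985, 0.012]
wrist_force: [0.6, -0.9, -1.8]
opening: 0.165
gripper_force: 60.0
```

```bash
python3 - <<'E'
from meas import *
spat([.5458,.227,.0175])
E
```

```text
t 7.85 cur [0.5457 0.2276 0.017 ] yaw -8.83 pitchdown 18.01 roll -0.0 F [ 0.56 -0.91 -1.76] M [ 0.02 -0.2  -0.  ]
units [ 0.    -0.019 -0.018]
```

Emit:
send_rows --pt "-0.01 0 0.032 0 0 0" --pt "0 0 0 0 0 0" --pt "0 0 0 0 0 0"

```text
clock: 8.1
position: [0.4186, 0.2474, 0.0798]
tcp_rot: [-0.156, 0.076, 0.985, 0.012]
wrist_force: [0.6, 1.0, -1.1]
opening: 0.168
gripper_force: 60.0
```

```bash
python3 - <<'E'
from meas import *
spat([.5458,.227,.0175])
for i in range(2):
    f=frame('scene')
    s=r.get_state();print(s['wrist_force'].round(2),s['moment'].round(2))
np.save('scene2.npy',f,allow_pickle=True)
cv2.imwrite('pics/a2.png',cv2.resize(f['pixels'][265:365,240:370],None,fx=5,fy=5,interpolation=2))
E
```

```text
t 8.1 cur [0.5458 0.2276 0.016 ] yaw -8.83 pitchdown 18.01 roll -0.0 F [ 0.62  0.99 -1.12] M [ 0.02 -0.19 -0.01]
units [ 0.011 -0.02  -0.049]
[-0.71  0.36 -1.38] [ 0.02 -0.13 -0.01]
[ 0.02 -0.93 -0.78] [ 0.04 -0.13  0.06]
```

View pics/a2.png

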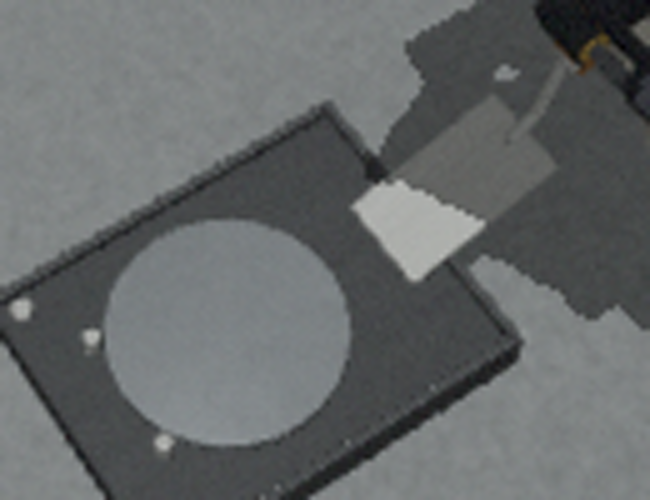

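The blade edge at (385,245) is close over the block floor, past the lip; the disc is at (228,333) and nearly against the pegs (92,338), (163,442). Continuing down.

Emit:
send_rows --pt "-0.01 0 0.032 0 0 0" --pt "0 0 0 0 0 0" --pt "0 0 0 0 0 0"

```text
clock: 8.45
position: [0.4186, 0.2474, 0.079]
tcp_rot: [-0.156, 0.076, 0.985, 0.012]
wrist_force: [-1.0, 0.1, 3.0]
opening: 0.169
gripper_force: 60.0
```

```bash
cat > avg.py <<'E'
from meas import *
L=[]
for i in range(4):
    r.grab_frame('top');s=r.get_state();L.append(np.r_[s['wrist_force'],s['moment']])
print('avg',np.mean(L,0).round(2));spat([.5458,.227,.0175])
E
python3 avg.py
```

```text
avg [-1.62  0.1   2.87 -0.02 -0.05 -0.02]
t 8.65 cur [0.5457 0.2276 0.0151] yaw -8.83 pitchdown 18.0 roll 0.01 F [-1.54 -0.1   4.25] M [-0.04 -0.09 -0.03]
units [ 0.019 -0.021 -0.076]
```

Contact is felt: about 4 N with the computed edge height at 0.0152. I'll take 0.0155 as the floor and work out the sliding path.

```bash
cat > path.py <<'E'
from h import *
O=np.array([.6298,.214,0])
def path(way,O=O,yaw=-8.83,cur=None):
    "way: (tip block-x, block-y, tip z, pitchdown deg, rows); prints row numbers"
    p=T2B+[-.0425,0,0];s=r.get_state()
    A0=rot(s['tcp_rot']);P0=s['position'].copy()
    def pose(x,y,z,th):
        c,sn=np.cos(np.radians(yaw)),np.sin(np.radians(yaw));t,st=np.cos(np.radians(th)),np.sin(np.radians(th))
        u=np.array([c,sn,0]);fx=u*t+np.array([0,0,-st]);fy=np.array([-sn,c,0]);A=np.c_[-fx,fy,-np.cross(fx,fy)]
        tip=O+[c*x-sn*y,sn*x+c*y,z];return A,tip-A@p
    fx=-A0[:,0];tip=P0+A0@p-O;c,sn=np.cos(np.radians(yaw)),np.sin(np.radians(yaw))
    st=np.array([c*tip[0]+sn*tip[1],-sn*tip[0]+c*tip[1],tip[2],np.degrees(np.arcsin(-fx[2]))])
    print('t',s['clock'],'start',st.round(4),'F',s['wrist_force'].round(1),'M',s['moment'].round(2))
    A,P=A0,P0
    for w in way:
        e=np.array(w[:4],float)
        for k in range(w[4]):
            B,Q=pose(*(st+(e-st)*(k+1)/w[4]))
            print(np.r_[A.T@(Q-P)/.03,R.from_matrix(A.T@B).as_rotvec()/(np.pi/2)].round(3).tolist());A,P=B,Q
        st=e;print('--')
E
python3 - <<'E'
from path import *
z=.0156
path([(-.070,0,z,18,3),(-.058,0,z,18,4),(-.045,0,z,11,4),(-.030,0,z,6.5,4),(-.018,0,z,5,3),(-.004,0,z,0,4)])
E
```

```text
t 8.65 start [-8.52000e-02  6.00000e-04  1.51000e-02  1.80035e+01] F [-1.5 -0.1  4.3] M [-0.04 -0.09 -0.03]
[-0.159, -0.006, -0.057, 0.0, -0.0, 0.0]
[-0.159, -0.007, -0.057, -0.0, -0.0, 0.0]
[-0.159, -0.007, -0.057, -0.0, -0.0, -0.0]
--
[-0.095, 0.0, -0.031, 0.0, 0.0, 0.0]
[-0.095, -0.0, -0.031, 0.0, 0.0, 0.0]
[-0.095, 0.0, -0.031, 0.0, 0.0, 0.0]
[-0.095, 0.0, -0.031, 0.0, 0.0, 0.0]
--
[-0.084, -0.0, 0.111, 0.0, -0.019, 0.0]
[-0.085, -0.0, 0.115, 0.0, -0.019, -0.0]
[-0.086, 0.0, 0.118, 0.0, -0.019, 0.0]
[-0.087, -0.0, 0.121, -0.0, -0.019, -0.0]
--
[-0.11, -0.0, 0.069, 0.0, -0.012, 0.0]
[-0.11, -0.0, 0.072, -0.0, -0.013, 0.0]
[-0.111, 0.0, 0.074, 0.0, -0.013, -0.0]
[-0.111, 0.0, 0.077, -0.0, -0.012, 0.0]
--
[-0.127, 0.0, 0.026, 0.0, -0.006, -0.0]
[-0.127, 0.0, 0.027, -0.0, -0.006, 0.0]
[-0.127, -0.0, 0.029, 0.0, -0.006, -0.0]
--
[-0.102, -0.0, 0.093, -0.0, -0.014, 0.0]
[-0.102, 0.0, 0.096, 0.0, -0.014, 0.0]
[-0.102, -0.0, 0.098, 0.0, -0.014, -0.0]
[-0.103, 0.0, 0.101, -0.0, -0.014, 0.0]
--
```

Emit:
send_rows --pt "-0.16 -0.007 -0.057 0 0 0" --pt "-0.16 -0.007 -0.057 0 0 0" --pt "-0.16 -0.007 -0.057 0 0 0" --pt "-0.095 0 -0.031 0 0 0" --pt "-0.095 0 -0.031 0 0 0" --pt "-0.095 0 -0.031 0 0 0" --pt "0 0 0 0 0 0" --pt "0 0 0 0 0 0"

```text
clock: 9.32
position: [0.4429, 0.2429, 0.0792]
tcp_rot: [-0.156, 0.076, 0.985, 0.012]
wrist_force: [0.3, 0.1, 0.6]
opening: 0.167
gripper_force: 60.0
```

```bash
python3 - <<'E'
from path import *
z=.0156
import avg
path([(-.045,0,z,11,5)])
E
```

```text
avg [ 0.65 -0.21  0.23 -0.03 -0.39 -0.03]
t 9.52 cur [0.5696 0.2233 0.0155] yaw -8.82 pitchdown 17.99 roll -0.0 F [ 0.85 -0.62  0.09] M [-0.03 -0.4  -0.05]
units [0.785 0.001 0.184]
t 9.5167 start [-6.09000e-02 -1.00000e-04  1.55000e-02  1.79944e+01] F [ 0.8 -0.6  0.1] M [-0.03 -0.4  -0.05]
[-0.085, 0.001, 0.082, -0.0, -0.016, 0.0]
[-0.086, 0.001, 0.085, 0.0, -0.016, 0.0]
[-0.086, 0.001, 0.087, -0.0, -0.016, -0.0]
[-0.087, 0.001, 0.09, 0.0, -0.016, 0.0]
[-0.088, 0.001, 0.092, -0.0, -0.016, -0.0]
--
```

Emit:
send_rows --pt "-0.085 0 0.082 0 -0.016 0" --pt "-0.086 0 0.085 0 -0.016 0" --pt "-0.086 0 0.087 0 -0.016 0" --pt "-0.087 0 0.09 0 -0.016 0" --pt "-0.088 0 0.092 0 -0.016 0" --pt "0 0 0 0 0 0" --pt "0 0 0 0 0 0"

```text
clock: 10.1
position: [0.451, 0.2417, 0.0633]
tcp_rot: [-0.094, 0.076, 0.993, 0.007]
wrist_force: [-0.7, 0.1, -1.0]
opening: 0.169
gripper_force: 60.0
```

```bash
python3 - <<'E'
import avg
from path import *
z=.0156
path([(-.030,0,z,6.5,4),(-.018,0,z,5,3),(-.004,0,z,0,4)])
f=frame('scene');cv2.imwrite('pics/a3.png',cv2.resize(f['pixels'][265:365,240:370],None,fx=5,fy=5,interpolation=2))
E
```

```text
avg [-0.36  0.28 -0.7   0.04  0.12 -0.01]
t 10.3 cur [0.5853 0.2207 0.016 ] yaw -8.84 pitchdown 10.86 roll -0.01 F [ 0.12  0.35 -1.45] M [0.03 0.16 0.01]
units [1.32  0.004 0.202]
t 10.3 start [-4.50000e-02 -2.00000e-04  1.60000e-02  1.08572e+01] F [ 0.1  0.4 -1.5] M [0.03 0.16 0.01]
[-0.111, 0.001, 0.07, -0.0, -0.012, -0.0]
[-0.111, 0.001, 0.072, 0.0, -0.012, -0.0]
[-0.111, 0.001, 0.075, 0.0, -0.012, -0.0]
[-0.112, 0.001, 0.077, -0.0, -0.012, 0.0]
--
[-0.127, 0.0, 0.026, 0.0, -0.006, -0.0]
[-0.127, 0.0, 0.027, -0.0, -0.006, 0.0]
[-0.127, -0.0, 0.029, 0.0, -0.006, -0.0]
--
[-0.102, -0.0, 0.093, -0.0, -0.014, 0.0]
[-0.102, 0.0, 0.096, 0.0, -0.014, 0.0]
[-0.102, -0.0, 0.098, 0.0, -0.014, -0.0]
[-0.103, 0.0, 0.101, -0.0, -0.014, 0.0]
--
```

View pics/a3.png

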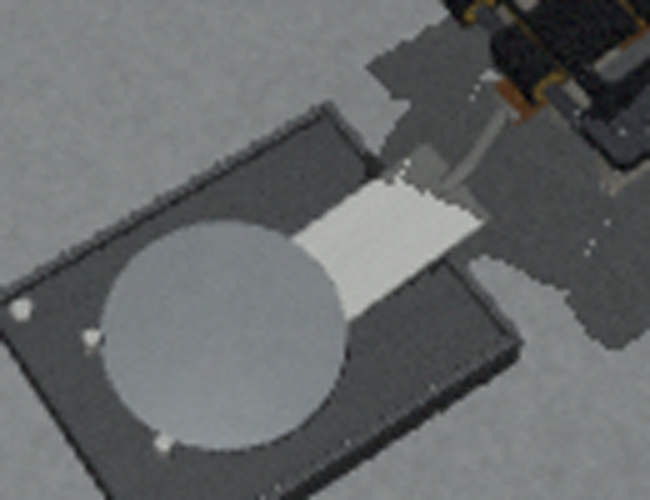

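The blade has gone under the disc's rear edge (overlap along (300,240)–(350,318)), and the disc is against both pegs. Continuing in.

Emit:
send_rows --pt "-0.111 0 0.07 0 -0.012 0" --pt "-0.111 0 0.072 0 -0.012 0" --pt "-0.111 0 0.075 0 -0.012 0" --pt "-0.112 0 0.077 0 -0.012 0" --pt "-0.127 0 0.026 0 -0.006 0" --pt "-0.127 0 0.027 0 -0.006 0" --pt "-0.127 0 0.029 0 -0.006 0" --pt "0 0 0 0 0 0" --pt "0 0 0 0 0 0"

```text
clock: 11.1
position: [0.4745, 0.238, 0.0488]
tcp_rot: [-0.042, 0.077, 0.996, 0.003]
wrist_force: [0.9, -0.1, 0.5]
opening: 0.167
gripper_force: 60.0
```

```bash
python3 - <<'E'
import avg
from path import *
z=.0158
path([(-.004,0,z,0.3,5)])
E
```

```text
avg [ 0.82 -0.34 -0.45  0.05 -0.16  0.01]
t 11.3 cur [0.6123 0.2166 0.016 ] yaw -8.83 pitchdown 4.86 roll 0.01 F [ 0.51 -0.73 -0.78] M [ 0.1  -0.19  0.05]
units [2.241e+00 1.000e-03 1.400e-01]
t 11.3 start [-1.7700e-02 -1.0000e-04  1.6000e-02  4.8606e+00] F [ 0.5 -0.7 -0.8] M [ 0.1  -0.19  0.05]
[-0.08, 0.001, 0.069, 0.0, -0.01, 0.0]
[-0.08, 0.001, 0.07, 0.0, -0.01, 0.0]
[-0.081, 0.001, 0.072, -0.0, -0.01, -0.0]
[-0.081, 0.001, 0.073, 0.0, -0.01, 0.0]
[-0.081, 0.001, 0.075, 0.0, -0.01, 0.0]
--
```

Emit:
send_rows --pt "-0.08 0 0.069 0 -0.01 0" --pt "-0.08 0 0.07 0 -0.01 0" --pt "-0.081 0 0.072 0 -0.01 0" --pt "-0.081 0 0.073 0 -0.01 0" --pt "-0.081 0 0.075 0 -0.01 0" --pt "0 0 0 0 0 0" --pt "0 0 0 0 0 0"

```text
clock: 11.88
position: [0.4857, 0.2364, 0.0374]
tcp_rot: [-0.003, 0.077, 0.997, 0.0]
wrist_force: [0.4, -0.8, 1.4]
opening: 0.172
gripper_force: 60.0
```

```bash
python3 - <<'E'
import avg
from path import *
z=.0158
path([(.042,0,z,0.2,7)])
E
```

```text
avg [ 0.01  0.1   0.66  0.   -0.19 -0.01]
t 12.08 cur [0.6259 0.2146 0.0157] yaw -8.83 pitchdown 0.35 roll 0.01 F [0.5  0.37 0.32] M [ 0.01 -0.25  0.  ]
units [ 2.704 -0.    -0.044]
t 12.0833 start [-0.0039 -0.      0.0157  0.3452] F [0.5 0.4 0.3] M [ 0.01 -0.25  0.  ]
[-0.218, 0.001, -0.0, 0.0, -0.0, 0.0]
[-0.218, 0.0, -0.0, 0.0, -0.0, -0.0]
[-0.218, 0.0, -0.0, 0.0, -0.0, 0.0]
[-0.218, 0.0, 0.0, -0.0, -0.0, -0.0]
[-0.218, 0.0, 0.0, 0.0, -0.0, 0.0]
[-0.218, 0.0, 0.0, 0.0, -0.0, -0.0]
[-0.218, 0.0, 0.0, -0.0, -0.0, -0.0]
--
```

Emit:
send_rows --pt "-0.22 0 0 0 0 0" --pt "-0.22 0 0 0 0 0" --pt "-0.22 0 0 0 0 0" --pt "-0.22 0 0 0 0 0" --pt "0 0 0 0 0 0"

```text
clock: 12.5
position: [0.5127, 0.2321, 0.0372]
tcp_rot: [-0.003, 0.077, 0.997, 0.0]
wrist_force: [-0.3, 0.4, 0.7]
opening: 0.17
gripper_force: 60.0
```

Emit:
send_rows --pt "-0.22 0 0 0 0 0" --pt "-0.22 0 0 0 0 0" --pt "-0.2 0 0 0 0 0" --pt "0 0 0 0 0 0" --pt "0 0 0 0 0 0"

```text
clock: 12.92
position: [0.5315, 0.2292, 0.0371]
tcp_rot: [-0.002, 0.077, 0.997, 0.0]
wrist_force: [1.2, -1.2, -0.4]
opening: 0.173
gripper_force: 60.0
```

```bash
python3 - <<'E'
import avg
from path import *
path([(.042,0,.0158,0,1)])
f=frame('scene');cv2.imwrite('pics/a4.png',cv2.resize(f['pixels'][255:365,240:370],None,fx=5,fy=5,interpolation=2))
np.save('scene4.npy',f,allow_pickle=True)
P=__import__('meas').show('disc',f,f['pixels'].max(2)>105,(255,312,300,356),.026)
E
```

```text
avg [ 1.29 -0.4   0.56 -0.06 -0.54 -0.01]
t 13.12 cur [0.671  0.2076 0.0155] yaw -8.83 pitchdown 0.33 roll 0.01 F [ 1.01 -0.46  1.  ] M [-0.07 -0.48  0.02]
units [ 4.225  0.    -0.044]
t 13.1167 start [ 0.0417 -0.      0.0155  0.3268] F [ 1.  -0.5  1. ] M [-0.07 -0.48  0.02]
[-0.004, 0.002, 0.016, 0.0, -0.004, 0.0]
--
disc ctr [0.6306 0.2119] size [0.1176 0.1206] ang 44.6 [[0.5464000105857849, 0.21359999477863312], [0.6309999823570251, 0.12770000100135803], [0.7148000001907349, 0.2101999968290329], [0.6301000118255615, 0.296099990606308]]
```

View pics/a4.png

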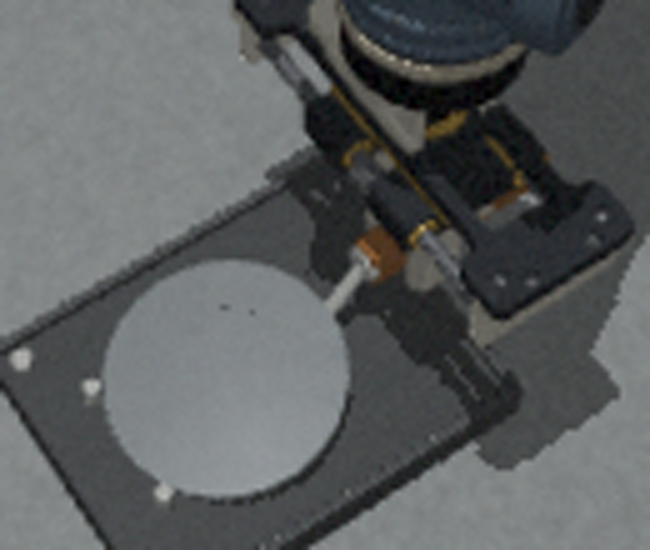

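The disc (228,378) now lies over the whole blade, seated at the pegs. Backing off a millimetre and lifting level.

Emit:
send_rows --pt "0.03 0 0 0 0 0" --pt "0 0 -0.05 0 0 0" --pt "0 0 -0.1 0 0 0" --pt "0 0 -0.1 0 0 0" --pt "0 0 -0.15 0 0 0" --pt "0 0 -0.2 0 0 0" --pt "0 0 -0.2 0 0 0" --pt "0 0 -0.1 0 0 0" --pt "0 0 0 0 0 0" --pt "0 0 0 0 0 0"

```text
clock: 14.0
position: [0.5298, 0.2294, 0.0643]
tcp_rot: [-0.003, 0.077, 0.997, 0.0]
wrist_force: [0.5, -0.4, -2.3]
opening: 0.171
gripper_force: 60.0
```

```bash
python3 - <<'E'
import avg
from path import *
path([(.042,0,.0158,0,1)])
f=frame('scene');cv2.imwrite('pics/a5.png',cv2.resize(f['pixels'][235:365,230:370],None,fx=4,fy=4,interpolation=2))
np.save('scene5.npy',f,allow_pickle=True)
E
```

```text
avg [-0.12 -0.15 -2.26  0.07  0.18 -0.  ]
t 14.2 cur [0.6699 0.2076 0.0419] yaw -8.83 pitchdown 0.4 roll -0.01 F [ 0.05 -0.11 -1.89] M [ 0.03  0.2  -0.02]
units [4.18  0.006 0.843]
t 14.2 start [ 4.060e-02 -2.000e-04  4.190e-02  3.997e-01] F [ 0.  -0.1 -1.9] M [ 0.03  0.2  -0.02]
[-0.049, 0.007, 0.903, -0.0, -0.004, -0.0]
--
```

View pics/a5.png

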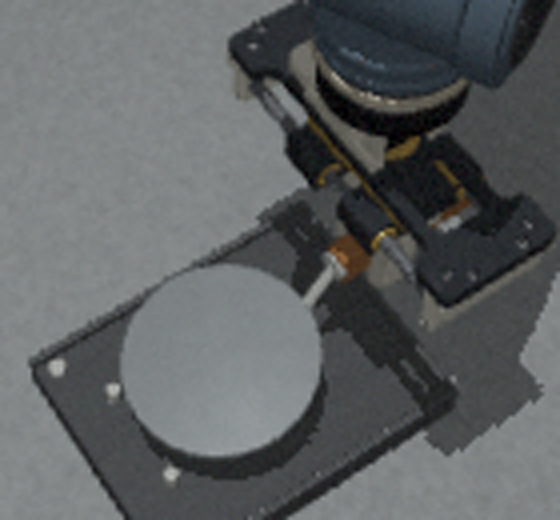

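The disc is lifted level with the spatula (disc at (222,360), shadow offset all round). I've viewed my ten pictures, so the rest goes by numbers.

```bash
python3 - <<'E'
from meas import *
for nm,w,wt in (('top0',(325,382,115,190),(255,305,70,112)),('scene0',(140,225,185,250),(160,210,262,320))):
    f=np.load(nm+'.npy',allow_pickle=True).item();V=f['pixels'].max(2)
    for th in (140,165):
        m=np.zeros(V.shape,'u1');x0,x1,y0,y1=w;m[y0:y1,x0:x1]=V[y0:y1,x0:x1]>th
        m=cv2.morphologyEx(cv2.morphologyEx(m,cv2.MORPH_CLOSE,np.ones((7,7))),cv2.MORPH_OPEN,np.ones((9,9)))
        show(nm+' base',f,m>0,w,.008)
    c=big(V>170,wt);u,rad=cv2.minEnclosingCircle(c);print('tin lid',u,rad,onz(f,u,.1).round(3))
f=np.load('top0.npy',allow_pickle=True).item();V=cv2.cvtColor(f['pixels'],cv2.COLOR_BGR2GRAY)
for y in range(114,184,3): print(y,V[y,328:380].tolist())
E
```

```text
top0 base ctr [ 0.6089 -0.2125] size [0.1563 0.1165] ang 4.4 [[0.5264999866485596, -0.16050000488758087], [0.5354999899864197, -0.2766000032424927], [0.6912999749183655, -0.26460000872612], [0.6823999881744385, -0.14839999377727509]]
top0 base ctr [ 0.6088 -0.2123] size [0.1512 0.1109] ang 4.8 [[0.5289000272750854, -0.16339999437332153], [0.5382000207901001, -0.27390000224113464], [0.6887999773025513, -0.2612000107765198], [0.6794999837875366, -0.15070000290870667]]
tin lid (280.56451416015625, 91.5) 15.636731147766113 [ 0.739 -0.009  0.1  ]
scene0 base ctr [ 0.6024 -0.2252] size [0.1598 0.1373] ang 4.8 [[0.5170000195503235, -0.16349999606609344], [0.5285999774932861, -0.3003000020980835], [0.6877999901771545, -0.28690001368522644], [0.6761999726295471, -0.1500999927520752]]
scene0 base ctr [ 0.6051 -0.2255] size [0.1527 0.1344] ang 4.9 [[0.5232999920845032, -0.16500000655651093], [0.5347999930381775, -0.29899999499320984], [0.6869000196456909, -0.2858999967575073], [0.6754000186920166, -0.15199999511241913]]
tin lid (180.0, 293.0) 9.999999747378752e-05 [0.762 0.024 0.1  ]
114 [125, 
[... 5646 characters left out ...]
 197, 196, 197, 196, 195, 194, 193, 191, 188, 181, 171, 160, 157, 158, 157, 154, 151, 149, 148, 147, 146, 142, 138, 136, 137, 138, 139, 138, 137, 134, 131, 129, 128, 129]
180 [133, 132, 132, 133, 134, 134, 133, 128, 125, 126, 126, 127, 127, 128, 132, 136, 136, 134, 132, 130, 131, 132, 134, 135, 136, 135, 135, 134, 133, 133, 133, 135, 135, 135, 134, 132, 131, 130, 130, 130, 132, 133, 133, 133, 133, 133, 133, 133, 132, 131, 132, 130]
183 [133, 132, 133, 133, 134, 136, 137, 137, 137, 137, 138, 136, 134, 133, 133, 135, 135, 133, 133, 133, 134, 133, 132, 132, 132, 131, 132, 132, 133, 134, 133, 132, 132, 131, 131, 132, 131, 131, 130, 130, 131, 131, 131, 130, 131, 130, 131, 131, 130, 129, 128, 129]
```

Emit:
send_rows --pt "0 0 -0.15 0 0 0" --pt "0.1 0 -0.3 0 0 0" --pt "0.2 0 -0.4 0 0 0" --pt "0.3 0 -0.4 0 0 0" --pt "0.3 0 -0.4 0 0 0" --pt "0.3 0 -0.4 0 0 0" --pt "0.3 0 -0.3 0 0 0" --pt "0.2 0 -0.15 0 0 0" --pt "0.1 0 0 0 0 0" --pt "0 0 0 0 0 0"

```text
clock: 15.08
position: [0.4764, 0.2378, 0.1395]
tcp_rot: [-0.003, 0.077, 0.997, 0.0]
wrist_force: [0.2, -0.1, -2.8]
opening: 0.167
gripper_force: 60.0
```

```bash
cat > disc.py <<'E'
from meas import *
def disc(tag):
    s=r.get_state();A=rot(s['tcp_rot']);b=s['position']+A@T2B
    f=frame('scene');np.save(tag+'.npy',f,allow_pickle=True)
    z=b[2]+.002+.0045;c=b+(-A[:,0])*.001;c[2]=z
    u=proj(f,c);return b,f,u,z
E
python3 - <<'E'
from disc import *
from path import path
b,f,u,z=disc('s6');print(b.round(4),'exp px',u.round(1))
top=np.load('top0.npy',allow_pickle=True).item();print('rail mid',onz(top,(355.6,150),.057).round(4))
S=np.array([.6088,-.2123,0])
need([.46,0,.145]);need([.46,-.225,.145])
g=cv2.cvtColor(f['pixels'],cv2.COLOR_BGR2GRAY);x,y=u.astype(int)
for d in (0,-15): print(g[y+d,x-45:x+46].tolist())
E
```

```text
[0.5747 0.2225 0.118 ] exp px [306.1 295.5]
rail mid [ 0.598  -0.2124  0.057 ]
t 15.13 pos [0.4766 0.2377 0.1392] yaw 171.19 q [ 0.37  0.42  1.77  0.    0.96 -1.05] F [ 0.6 -0.  -2.1] open 0.171
units [-0.664 -7.914 -0.197]
t 15.13 pos [0.4766 0.2377 0.1392] yaw 171.19 q [ 0.37  0.42  1.77  0.    0.96 -1.05] F [ 0.6 -0.  -2.1] open 0.171
units [ -1.813 -15.325  -0.203]
[135, 135, 130, 133, 130, 134, 133, 132, 132, 132, 135, 135, 134, 132, 132, 133, 136, 134, 130, 127, 125, 127, 130, 128, 128, 126, 127, 126, 128, 128, 127, 127, 131, 130, 130, 131, 133, 129, 128, 131, 130, 131, 132, 131, 130, 132, 132, 135, 131, 131, 134, 133, 135, 132, 131, 130, 133, 130, 134, 133, 132, 129, 131, 129, 129, 133, 132, 130, 131, 132, 112, 69, 72, 70, 69, 67, 72, 69, 74, 72, 69, 70, 73, 71, 70, 71, 73, 70, 69, 73, 69]
[130, 133, 131, 128, 126, 132, 130, 129, 132, 129, 129, 130, 130, 127, 126, 124, 128, 131, 132, 134, 132, 133, 132, 130, 128, 126, 123, 126, 127, 130, 127, 127, 127, 129, 127, 126, 125, 126, 125, 125, 128, 128, 130, 125, 128, 126, 128, 128, 127, 129, 126, 131, 129, 128, 127, 128, 131, 130, 127, 130, 127, 131, 129, 124, 96, 85, 139, 143, 137, 111, 70, 72, 71, 70, 69, 72, 72, 71, 74, 72, 66, 69, 69, 72, 73, 69, 68, 70, 73, 74, 73]
```

Emit:
send_rows --pt "0 -0.15 0 0 0 0" --pt "0 -0.3 0 0 0 0" --pt "0 -0.45 0 0 0 0" --pt "0 -0.6 0 0 0 -0.006" --pt "0 -0.75 0 0 0 -0.012" --pt "0 -0.9 0 0 0 -0.013" --pt "0 -0.9 0 0 0 -0.013" --pt "0 -0.9 0 0 0 -0.013" --pt "0 -0.9 0 0 0 -0.013" --pt "0 -0.9 0 0 0 -0.013"

```text
clock: 15.97
position: [0.4544, 0.0342, 0.1393]
tcp_rot: [-0.003, 0.012, 1.0, 0.0]
wrist_force: [0.2, 0.4, -2.6]
opening: 0.168
gripper_force: 60.0
```

Emit:
send_rows --pt "0 -0.9 0 0 0 -0.013" --pt "0 -0.9 0 0 0 -0.013" --pt "0 -0.9 0 0 0 -0.013" --pt "0 -0.9 0 0 0 -0.012" --pt "0 -0.9 0 0 0 -0.012" --pt "0 -0.75 0 0 0 -0.012" --pt "0 -0.6 0 0 0 -0.006" --pt "0 -0.45 0 0 0 0" --pt "0 -0.3 0 0 0 0" --pt "0 -0.15 0 0 0 0"

```text
clock: 16.8
position: [0.4634, -0.1668, 0.139]
tcp_rot: [-0.003, -0.051, 0.999, 0.001]
wrist_force: [0.2, -0.3, -3.4]
opening: 0.164
gripper_force: 60.0
```

Emit:
send_rows --pt "0 0 0 0 0 0" --pt "0 0 0 0 0 0"

```text
clock: 16.97
position: [0.4636, -0.1652, 0.139]
tcp_rot: [-0.003, -0.052, 0.999, 0.001]
wrist_force: [-1.4, 0.5, -2.4]
opening: 0.165
gripper_force: 60.0
```

```bash
python3 - <<'E'
from path import *
path([(.0415,0,.1,0.4,1)],O=np.array([.6088,-.2123,0]),yaw=4.8)
spat([.6,-.2,.1])
E
```

```text
t 16.9667 start [0.0011 0.0619 0.1172 0.3736] F [-1.4  0.5 -2.4] M [ 0.12  0.18 -0.01]
[-1.309, -1.996, 0.559, 0.001, 0.0, 0.013]
--
t 16.97 cur [ 0.6048 -0.1505  0.1172] yaw 5.93 pitchdown 0.37 roll 0.11 F [-1.36  0.46 -2.39] M [ 0.12  0.18 -0.01]
units [ 0.324 -1.625  0.573]
```

Emit:
send_rows --pt "-0.05 -0.08 0.03 0 0 0.001" --pt "-0.12 -0.18 0.06 0 0 0.002" --pt "-0.17 -0.26 0.07 0 0 0.002" --pt "-0.21 -0.32 0.08 0 0 0.002" --pt "-0.22 -0.34 0.08 0 0 0.002" --pt "-0.21 -0.32 0.08 0 0 0.002" --pt "-0.16 -0.25 0.07 0 0 0.002" --pt "-0.11 -0.17 0.05 0 0 0" --pt "-0.06 -0.08 0.03 0 0 0" --pt "0 0 0 0 0 0"

```text
clock: 17.8
position: [0.5085, -0.2221, 0.1219]
tcp_rot: [-0.003, -0.041, 0.999, 0.001]
wrist_force: [-0.5, 1.0, -2.2]
opening: 0.17
gripper_force: 60.0
```

```bash
python3 - <<'E'
from disc import *
from path import *
path([(.0415,0,.075,0.4,1)],O=np.array([.6088,-.2123,0]),yaw=4.8)
b,f,u,z=disc('s7');print(b.round(4),'exp px',u.round(1))
# disc outline against the stand/bench: colour print in a cross
im=f['pixels'].astype(int);x,y=u.round().astype(int)
print('row',[(k,im[y,x+k].tolist()) for k in range(-45,-14,2)]);print([(k,im[y,x+k].tolist()) for k in range(15,45,2)])
t=frame('top');np.save('t7.npy',t,allow_pickle=True);c=b.copy();c[2]=z;v=proj(t,c);print('top px',v)
im=t['pixels'].astype(int);x,y=v.round().astype(int)
print([(k,im[y,x+k].tolist()) for k in range(-30,31,2)])
print([(k,im[y+k,x].tolist()) for k in range(-30,31,2)])
E
```

```text
t 17.8 start [ 0.0412 -0.0015  0.1001  0.379 ] F [-0.5  1.  -2.2] M [-0.02  0.23  0.03]
[-0.017, 0.045, 0.835, 0.001, 0.0, -0.001]
--
[ 0.6076 -0.2139  0.1004] exp px [176.7 196.8]
row [(-45, [136, 136, 132]), (-43, [136, 136, 131]), (-41, [133, 133, 127]), (-39, [132, 135, 128]), (-37, [133, 132, 130]), (-35, [133, 132, 128]), (-33, [135, 133, 129]), (-31, [135, 133, 129]), (-29, [137, 135, 130]), (-27, [134, 134, 128]), (-25, [134, 136, 130]), (-23, [134, 133, 131]), (-21, [133, 130, 126]), (-19, [135, 132, 127]), (-17, [134, 131, 125]), (-15, [135, 132, 127])]
[(15, [136, 135, 131]), (17, [134, 133, 127]), (19, [119, 116, 112]), (21, [134, 134, 130]), (23, [74, 74, 70]), (25, [71, 72, 73]), (27, [128, 127, 123]), (29, [78, 76, 73]), (31, [76, 76, 74]), (33, [78, 77, 74]), (35, [76, 76, 71]), (37, [75, 75, 71]), (39, [80, 78, 75]), (41, [72, 73, 70]), (43, [74, 71, 70])]
top px [359.23208844 142.0597795 ]
[(-30, [153, 153, 148]), (-28, [156, 155, 152]), (-26, [231, 228, 230]), (-24, [228, 226, 227]), (-22, [152, 147, 149]), (-20, [151, 148, 142]), (-18, [167, 163, 155]), (-16, [167
[... 488 characters left out ...]
3]), (30, [114, 98, 81])]
[(-30, [157, 157, 152]), (-28, [159, 159, 153]), (-26, [160, 160, 154]), (-24, [160, 160, 154]), (-22, [157, 154, 147]), (-20, [156, 153, 146]), (-18, [156, 153, 146]), (-16, [156, 153, 146]), (-14, [157, 153, 146]), (-12, [159, 155, 148]), (-10, [159, 156, 149]), (-8, [157, 153, 145]), (-6, [137, 134, 126]), (-4, [94, 91, 86]), (-2, [69, 64, 59]), (0, [75, 66, 57]), (2, [79, 69, 59]), (4, [86, 75, 63]), (6, [98, 85, 71]), (8, [104, 90, 75]), (10, [105, 91, 75]), (12, [105, 91, 76]), (14, [105, 90, 75]), (16, [106, 91, 75]), (18, [108, 93, 77]), (20, [110, 95, 79]), (22, [109, 94, 77]), (24, [102, 88, 73]), (26, [90, 78, 66]), (28, [57, 52, 49]), (30, [50, 48, 46])]
```

```bash
cat > fit.py <<'E'
from meas import *
from scipy.optimize import least_squares
def fit(tag,c,z,lo=60,hi=200,rr=.055):
    t=np.load(tag+'.npy',allow_pickle=True).item();im=cv2.GaussianBlur(t['pixels'],(3,3),0).astype(int)
    m=((im[...,0]-im[...,1]>=2)&(im[...,0]-im[...,2]>=8)&(im[...,0]>125)&(im[...,0]<185)).astype('u1')
    m=cv2.morphologyEx(m,cv2.MORPH_OPEN,np.ones((3,3)))
    u=proj(t,[*c[:2],z]).round().astype(int);k=np.zeros_like(m);k[u[1]-32:u[1]+33,u[0]-32:u[0]+33]=m[u[1]-32:u[1]+33,u[0]-32:u[0]+33]
    C=max(cv2.findContours(k,0,1)[0],key=cv2.contourArea)[:,0];P=np.array([onz(t,p,z)[:2] for p in C])
    d=P-c[:2];a=np.degrees(np.arctan2(d[:,1],d[:,0]));rad=np.hypot(*d.T)
    for A in range(-180,180,20):
        s=(a>=A)&(a<A+20)
        if s.any(): print(A,rad[s].mean().round(4),end=' | ')
    s=(rad>.048)&(rad<.062)
    q=least_squares(lambda v:np.hypot(*(P[s]-v).T)-rr,c[:2],loss='soft_l1',f_scale=.001)
    print('\nn',s.sum(),'centre',q.x.round(4),'rms',np.sqrt((q.fun**2).mean()).round(4),'exp',c[:2].round(4))
E
python3 - <<'E'
from fit import *
fit('t7',np.array([.6086,-.2138]),.1004+.0065)
E
```

```text
-40 0.0521 | -20 0.0442 | 0 0.0433 | 20 0.0508 | 40 0.0553 | 60 0.0439 | 80 0.0473 | 100 0.0448 | 120 0.0343 | 140 0.0393 | 
n 56 centre [ 0.612  -0.2164] rms 0.0018 exp [ 0.6086 -0.2138]
```

```bash
cat > rad.py <<'E'
from meas import *
from scipy.ndimage import map_coordinates
from scipy.optimize import least_squares
def radial(tag,c,angs,R0=.055):
    t=np.load(tag+'.npy',allow_pickle=True).item();im=cv2.GaussianBlur(t['pixels'].astype('f4'),(3,3),0);D=im[...,0]-im[...,2]
    rr=np.arange(.040,.068,.0005);E=[]
    for a in angs:
        pts=[proj(t,[c[0]+q*np.cos(np.radians(a)),c[1]+q*np.sin(np.radians(a)),c[2]]) for q in rr]
        v=map_coordinates(D,np.array(pts)[:,::-1].T,order=1)
        k=np.argmin([v[i+4:i+10].mean()-v[max(i-6,0):i-3 if i>3 else 1].mean() for i in range(6,len(rr)-10)])+6
        inn,out=v[:k-3].mean(),v[k+5:k+12].mean();j=np.argmax(v<(inn+out)/2) ;e=rr[k] if k else 0
        print(a,round(float(e),4),round(float(inn),1),round(float(out),1),end=' | ')
        if 7.5<inn<14 and inn-out>2.5: E.append((a,e))
    E=np.array(E);P=np.c_[c[0]+E[:,1]*np.cos(np.radians(E[:,0])),c[1]+E[:,1]*np.sin(np.radians(E[:,0]))]
    q=least_squares(lambda v:np.hypot(*(P-v).T)-R0,c[:2],loss='soft_l1',f_scale=.001)
    print('\nn',len(E),'centre',q.x.round(4),'res mm',(q.fun*1000).round(1).tolist())
E
python3 - <<'E'
from rad import *
c=[.6086,-.2138,.1069]
radial('t7',c,range(-180,180,10))
radial('s7',c,range(-180,180,10))
E
```

```text
-180 0.063 30.9 26.0 | -170 0.063 29.2 27.6 | -160 0.063 27.6 30.5 | -150 0.0475 25.7 24.8 | -140 0.0505 27.9 26.4 | -130 0.0435 30.1 29.5 | -120 0.06 32.0 31.6 | -110 0.0595 33.7 33.8 | -100 0.0485 34.2 34.1 | -90 0.0595 34.5 34.1 | -80 0.0625 33.7 32.7 | -70 0.059 29.0 31.2 | -60 0.046 28.6 23.7 | -50 0.063 29.5 17.9 | -40 0.063 29.6 21.5 | -30 0.06 19.8 12.8 | -20 0.058 10.0 4.8 | -10 0.0585 10.6 6.2 | 0 0.059 10.6 6.4 | 10 0.058 10.7 6.6 | 20 0.0595 10.8 6.2 | 30 0.058 10.7 6.3 | 40 0.056 10.8 6.2 | 50 0.0555 10.7 4.0 | 60 0.056 10.2 3.8 | 70 0.0555 10.8 3.5 | 80 0.055 11.0 2.4 | 90 0.054 11.2 3.0 | 100 0.0525 11.3 4.1 | 110 0.052 10.9 3.6 | 120 0.051 11.3 3.8 | 130 0.05 11.1 3.9 | 140 0.049 11.0 4.5 | 150 0.048 10.7 5.6 | 160 0.063 26.2 31.8 | 170 0.056 31.5 33.3 | 
n 18 centre [ 0.6129 -0.2154] res mm [-1.6, -1.0, -0.3, -0.9, 1.1, 0.2, -1.1, -0.9, 0.4, 0.7, 1.0, 0.8, -0.0, 0.1, -0.4, -1.0, -1.7, -2.5]
-180 0.0545 7.7 4.7 | -170 0.0565 8.2 0.5 | -160 0.0575 7.7 5.0 | -150 0.059 7.6 4.5 | -140 0.06 8.0 4.4 | -130 0.0615 7.3 4.7 | -120 0.0585 8.1 5.5 | -110 0.0595 8.0 4.8 | -100 0.059 7.6 4.9 | -90 0.058 7.4 5.2 | -80 0.057 8.1 4.9 | -70 0.058 7.9 5.1 | -60 0.0545 7.7 5.6 | -50 0.056 7.1 5.2 | -40 0.0565 7.9 4.2 | -30 0.0575 7.7 4.8 | -20 0.057 7.7 4.9 | -10 0.056 7.8 4.7 | 0 0.0575 7.9 5.1 | 10 0.0585 8.0 4.3 | 20 0.0595 7.7 4.0 | 30 0.0595 7.9 4.5 | 40 0.0575 8.0 2.8 | 50 0.0565 8.2 3.5 | 60 0.0555 8.0 3.1 | 70 0.0545 8.0 2.7 | 80 0.054 7.9 2.5 | 90 0.0515 7.6 2.4 | 100 0.0505 7.6 3.2 | 110 0.05 8.0 3.0 | 120 0.05 7.5 3.0 | 130 0.0485 7.8 4.4 | 140 0.0515 7.3 2.7 | 150 0.051 7.1 3.2 | 160 0.0515 7.7 2.9 | 170 0.0535 7.6 3.7 | 
n 30 centre [ 0.61   -0.2169] res mm [1.0, 2.4, 2.8, 3.7, 4.1, 1.5, 2.1, 1.2, -1.3, -0.4, -1.6, -0.2, -0.3, -0.8, 1.2, 2.8, 4.4, 5.0, 3.6, 3.1, 2.6, 2.0, 1.9, -0.3, -1.1, -1.6, -1.6, -3.2, -1.1, 0.5]
```

```bash
python3 - <<'E'
from path import *
path([(.0388,.0019,.085,0.4,5),(.0388,.0019,.064,.4,4),(.0388,.0019,.054,.4,5),(.0388,.0019,.040,.4,4)],O=np.array([.6088,-.2123,0]),yaw=4.8)
E
```

```text
t 17.9 start [ 0.0409 -0.0008  0.1004  0.3779] F [-0.2  0.2 -2.4] M [ 0.05  0.16 -0.  ]
[0.013, 0.016, 0.102, 0.001, 0.0, -0.0]
[0.013, 0.018, 0.102, -0.0, 0.0, -0.0]
[0.013, 0.018, 0.102, -0.0, 0.0, -0.0]
[0.013, 0.018, 0.102, -0.0, 0.0, 0.0]
[0.013, 0.018, 0.102, 0.0, 0.0, -0.0]
--
[-0.001, 0.0, 0.175, 0.0, 0.0, 0.0]
[-0.001, 0.0, 0.175, 0.0, 0.0, 0.0]
[-0.001, 0.0, 0.175, 0.0, 0.0, 0.0]
[-0.001, 0.0, 0.175, 0.0, 0.0, 0.0]
--
[-0.0, 0.0, 0.067, 0.0, 0.0, 0.0]
[-0.0, 0.0, 0.067, 0.0, 0.0, 0.0]
[-0.0, 0.0, 0.067, 0.0, 0.0, 0.0]
[-0.0, 0.0, 0.067, 0.0, 0.0, 0.0]
[-0.0, 0.0, 0.067, 0.0, 0.0, 0.0]
--
[-0.001, 0.0, 0.117, 0.0, 0.0, 0.0]
[-0.001, 0.0, 0.117, 0.0, 0.0, 0.0]
[-0.001, 0.0, 0.117, 0.0, 0.0, 0.0]
[-0.001, 0.0, 0.117, 0.0, 0.0, 0.0]
--
```

Emit:
send_rows --pt "0.013 0.016 0.1 0 0 0" --pt "0.013 0.018 0.13 0 0 0" --pt "0.013 0.018 0.15 0 0 0" --pt "0.013 0.018 0.17 0 0 0" --pt "0.013 0.018 0.17 0 0 0" --pt "0 0 0.15 0 0 0" --pt "0 0 0.1 0 0 0" --pt "0 0 0.05 0 0 0" --pt "0 0 0 0 0 0" --pt "0 0 0 0 0 0"

```text
clock: 18.73
position: [0.506, -0.2193, 0.0917]
tcp_rot: [-0.003, -0.042, 0.999, 0.001]
wrist_force: [0.8, -0.1, -1.7]
opening: 0.171
gripper_force: 60.0
```

```bash
python3 - <<'E'
from rad import *
from path import *
path([(.0388,.0019,.0535,.4,4),(.0388,.0019,.040,.4,4)],O=np.array([.6088,-.2123,0]),yaw=4.8)
for n in ('top','scene'): np.save(n[0]+'8.npy',frame(n),allow_pickle=True)
c=[.609,-.2123,.0702+.0065]
radial('t8',c,range(-20,155,10));radial('s8',c,range(-180,180,15))
E
```

```text
t 18.7333 start [0.039  0.0015 0.07   0.3549] F [ 0.8 -0.1 -1.7] M [0.   0.17 0.02]
[0.001, 0.001, 0.136, 0.001, 0.0, -0.0]
[0.001, 0.003, 0.136, -0.0, 0.0, -0.0]
[0.001, 0.003, 0.136, 0.0, 0.0, 0.0]
[0.0, 0.003, 0.136, 0.0, 0.0, -0.0]
--
[-0.001, 0.0, 0.112, 0.0, 0.0, 0.0]
[-0.001, 0.0, 0.112, 0.0, 0.0, 0.0]
[-0.001, 0.0, 0.112, 0.0, 0.0, 0.0]
[-0.001, 0.0, 0.112, 0.0, 0.0, 0.0]
--
-20 0.0545 10.2 4.4 | -10 0.0545 10.5 6.0 | 0 0.057 10.4 6.0 | 10 0.0555 10.5 7.0 | 20 0.056 10.6 6.4 | 30 0.055 10.5 3.5 | 40 0.055 10.7 3.2 | 50 0.056 10.6 3.7 | 60 0.0565 10.5 3.6 | 70 0.055 10.4 2.0 | 80 0.055 10.5 2.2 | 90 0.055 10.9 3.3 | 100 0.0545 11.1 3.8 | 110 0.053 11.1 4.2 | 120 0.053 11.0 4.6 | 130 0.052 11.4 4.6 | 140 0.052 11.3 4.3 | 150 0.0525 10.7 5.1 | 
n 18 centre [ 0.6105 -0.2131] res mm [-2.1, -2.1, 0.5, -0.8, -0.1, -0.9, -0.6, 0.7, 1.4, 0.2, 0.5, 0.8, 0.5, -0.8, -0.6, -1.5, -1.4, -0.8]
-180 0.0565 8.0 3.7 | -165 0.0595 7.4 2.1 | -150 0.0605 8.4 5.0 | -135 0.0615 7.7 4.5 | -120 0.0615 7.5 4.4 | -105 0.0595 7.2 4.4 | -90 0.0605 7.2 4.5 | -75 0.056 7.9 5.2 | -60 0.054 8.0 4.9 | -45 0.055 7.6 5.1 | -30 0.053 8.3 4.6 | -15 0.053 7.5 3.4 | 0 0.063 6.8 2.1 | 15 0.055 8.0 2.9 | 30 0.0575 7.6 1.8 | 45 0.0565 7.8 3.1 | 60 0.0545 8.3 3.6 | 75 0.0545 7.7 2.4 | 90 0.052 7.5 2.8 | 105 0.053 8.0 2.1 | 120 0.053 7.7 2.4 | 135 0.052 7.4 2.8 | 150 0.052 8.0 4.8 | 165 0.057 7.6 2.6 | 
n 17 centre [ 0.6077 -0.214 ] res mm [0.2, 3.6, 4.4, 4.4, -0.2, -1.8, -1.7, 1.7, 4.5, 3.6, 1.6, 1.4, -1.3, -0.7, -1.2, -3.2, 1.2]
```

The two views put the disc within about 1.5 mm of the stand's centre. Lowering between the rails.

Emit:
send_rows --pt "0 0.01 0.08 0 0 0" --pt "0 0.01 0.1 0 0 0" --pt "0 0.01 0.1 0 0 0" --pt "0 0 0.08 0 0 0" --pt "0 0 0.06 0 0 0" --pt "0 0 0.06 0 0 0" --pt "0 0 0.08 0 0 0" --pt "0 0 0 0 0 0" --pt "0 0 0 0 0 0"

```text
clock: 19.58
position: [0.5058, -0.2183, 0.0748]
tcp_rot: [-0.003, -0.042, 0.999, 0.001]
wrist_force: [-0.0, -0.3, -1.3]
opening: 0.171
gripper_force: 60.0
```

```bash
python3 - <<'E'
import avg
from path import *
path([(.0388,.0019,.040,.4,4)],O=np.array([.6088,-.2123,0]),yaw=4.8)
E
```

```text
avg [-0.33 -0.47 -1.61  0.01  0.14 -0.02]
t 19.78 cur [ 0.6473 -0.2066  0.0533] yaw 4.76 pitchdown 0.35 roll 0.08 F [-0.28  0.18 -1.29] M [ 0.03  0.15 -0.02]
units [ 2.165 14.682  1.226]
t 19.7833 start [0.0389 0.0025 0.0533 0.3495] F [-0.3  0.2 -1.3] M [ 0.03  0.15 -0.02]
[-0.0, -0.007, 0.11, 0.001, 0.0, -0.0]
[-0.0, -0.005, 0.11, 0.0, 0.0, -0.0]
[-0.0, -0.005, 0.11, 0.0, 0.0, -0.0]
[-0.0, -0.005, 0.11, -0.0, 0.0, -0.0]
--
```

The disc's weight has come off. Lowering clear, then checking the disc.

Emit:
send_rows --pt "0 -0.005 0.1 0 0 0" --pt "0 -0.005 0.1 0 0 0" --pt "0 -0.005 0.1 0 0 0" --pt "0 -0.005 0.1 0 0 0" --pt "0 0 0.06 0 0 0" --pt "0 0 0 0 0 0" --pt "0 0 0 0 0 0"

```text
clock: 20.37
position: [0.5057, -0.2189, 0.061]
tcp_rot: [-0.003, -0.042, 0.999, 0.001]
wrist_force: [0.3, -0.5, -1.6]
opening: 0.168
gripper_force: 60.0
```

```bash
python3 - <<'E'
import avg
from rad import *
from path import *
path([(-.09,.0019,.040,.4,10)],O=np.array([.6088,-.2123,0]),yaw=4.8)
for n in ('top','scene'): np.save(n[0]+'9.npy',frame(n),allow_pickle=True)
c=[.609,-.2123,.0645]
radial('t9',c,range(-20,155,10));radial('s9',c,range(-180,180,15))
E
```

```text
avg [-0.02 -0.17 -1.42  0.    0.09  0.02]
t 20.57 cur [ 0.6473 -0.2072  0.0395] yaw 4.76 pitchdown 0.35 roll 0.08 F [-0.99 -0.15 -1.55] M [0.04 0.11 0.05]
units [ 2.165 14.702  0.767]
t 20.5667 start [0.0388 0.0019 0.0395 0.3477] F [-1.  -0.2 -1.6] M [0.04 0.11 0.05]
[0.429, -0.002, 0.001, 0.001, 0.0, -0.0]
[0.429, -0.0, 0.001, 0.0, 0.0, -0.0]
[0.429, -0.0, 0.001, 0.0, 0.0, 0.0]
[0.429, -0.0, 0.001, -0.0, 0.0, -0.0]
[0.429, -0.0, 0.001, -0.0, 0.0, 0.0]
[0.429, -0.0, 0.001, 0.0, 0.0, 0.0]
[0.429, -0.0, 0.001, 0.0, 0.0, -0.0]
[0.429, -0.0, 0.001, 0.0, 0.0, 0.0]
[0.429, -0.0, 0.001, -0.0, 0.0, -0.0]
[0.429, -0.0, 0.001, 0.0, 0.0, -0.0]
--
-20 0.0555 10.6 3.6 | -10 0.0555 10.4 4.7 | 0 0.0565 10.6 6.1 | 10 0.0555 11.3 6.6 | 20 0.055 11.0 5.4 | 30 0.056 11.1 2.4 | 40 0.056 10.9 4.2 | 50 0.057 10.9 3.9 | 60 0.0575 10.8 2.9 | 70 0.055 11.3 2.4 | 80 0.055 11.7 3.1 | 90 0.056 11.5 4.4 | 100 0.056 11.6 4.4 | 110 0.0555 12.0 3.9 | 120 0.055 11.7 4.3 | 130 0.055 11.8 4.5 | 140 0.0535 11.6 5.0 | 150 0.054 12.4 6.4 | 
n 18 centre [ 0.6099 -0.2117] res mm [-0.2, -0.3, 0.6, -0.5, -1.1, -0.1, -0.1, 0.9, 1.5, -0.9, -0.8, 0.4, 0.5, 0.2, -0.1, 0.1, -1.2, -0.5]
-180 0.055 7.2 0.5 | -165 0.0555 7.8 2.8 | -150 0.053 8.2 3.2 | -135 0.054 8.0 4.7 | -120 0.052 8.0 5.4 | -105 0.0525 8.1 5.2 | -90 0.052 7.2 4.9 | -75 0.0535 7.5 4.9 | -60 0.0525 7.3 4.8 | -45 0.0545 7.8 4.3 | -30 0.053 8.2 4.0 | -15 0.06 7.1 2.3 | 0 0.055 7.8 3.2 | 15 0.055 8.3 2.6 | 30 0.056 8.1 3.5 | 45 0.0565 7.9 3.1 | 60 0.057 7.6 3.6 | 75 0.056 7.8 2.5 | 90 0.0565 8.0 2.4 | 105 0.0555 8.1 3.4 | 120 0.057 7.5 2.1 | 135 0.0555 7.6 2.5 | 150 0.055 7.7 3.5 | 165 0.056 7.6 3.2 | 
n 19 centre [ 0.6092 -0.2107] res mm [1.1, -1.0, 0.3, -1.5, -0.9, 0.0, 0.6, -1.3, -0.2, -0.6, 0.0, 0.2, 0.5, -0.6, -0.1, -1.0, -0.5, -0.6, 0.8]
```

Emit:
send_rows --pt "0.2 0 0 0 0 0" --pt "0.4 0 0 0 0 0" --pt "0.5 0 0 0 0 0" --pt "0.5 0 0 0 0 0" --pt "0.5 0 0 0 0 0" --pt "0.5 0 0 0 0 0" --pt "0.5 0 0 0 0 0" --pt "0.5 0 0 0 0 0" --pt "0.4 0 0 0 0 0" --pt "0.3 0 0 0 0 0"

```text
clock: 21.5
position: [0.376, -0.2296, 0.062]
tcp_rot: [-0.003, -0.041, 0.999, 0.001]
wrist_force: [-0.1, 0.4, -0.2]
opening: 0.163
gripper_force: 60.0
```

Emit:
send_rows --pt "0 0.3 0 0 0 0" --pt "0 0.6 0 0 0 0" --pt "0 0.8 0 0 -0.004 0" --pt "0 0.8 0 0 0 0" --pt "0 0.8 0 0 0 0" --pt "0 0.8 0 0 0 0" --pt "-0.3 0.8 0 0 0 0" --pt "-0.5 0.7 0 0 0 0" --pt "-0.5 0.4 0 0 0 0" --pt "-0.3 0.2 0 0 0 0"

```text
clock: 22.33
position: [0.4109, -0.0384, 0.0625]
tcp_rot: [0.001, -0.042, 0.999, 0.001]
wrist_force: [1.4, 0.2, -1.5]
opening: 0.168
gripper_force: 60.0
```

Emit:
send_rows --pt "0 0 0 0 0 0" --pt "0 0 0 0 0 0"

```text
clock: 22.5
position: [0.4095, -0.0402, 0.0621]
tcp_rot: [-0.0, -0.042, 0.999, 0.001]
wrist_force: [-0.2, 0.2, -0.3]
opening: 0.168
gripper_force: 60.0
```

```bash
python3 - <<'E'
from rad import *
from h import *
import avg
need([.4437,-.0333,.024])
np.save('t10.npy',frame('top'),allow_pickle=True);np.save('s10.npy',frame('scene'),allow_pickle=True)
c=[.609,-.2123,.0645]
radial('t10',c,range(-180,180,15));radial('s10',c,range(-180,180,15))
E
```

```text
avg [-0.17 -0.17 -1.66  0.03  0.11 -0.02]
t 22.7 cur [ 0.5507 -0.0292  0.0412] yaw 4.7 pitchdown 0.02 roll 0.09 F [ 0.26 -0.64 -1.56] M [ 0.    0.06 -0.01]
units [-0.538  8.524  0.803]
t 22.7 pos [ 0.4091 -0.0409  0.0621] yaw -175.3 q [-0.21  0.37  2.12  0.    0.65 -1.87] F [ 0.3 -0.6 -1.6] open 0.17
units [-1.172  0.155  1.271]
-180 0.0525 11.1 3.9 | -165 0.052 10.7 4.0 | -150 0.053 10.5 3.0 | -135 0.0505 10.3 3.8 | -120 0.0515 10.6 5.9 | -105 0.052 10.4 5.9 | -90 0.0535 9.9 6.1 | -75 0.0525 10.3 6.2 | -60 0.0535 10.2 6.3 | -45 0.053 9.8 6.4 | -30 0.055 10.1 3.5 | -15 0.0545 9.6 4.1 | 0 0.0555 10.2 5.9 | 15 0.055 10.4 5.9 | 30 0.056 10.4 2.8 | 45 0.056 10.4 4.0 | 60 0.0575 10.2 2.8 | 75 0.0555 10.5 2.4 | 90 0.056 10.9 4.0 | 105 0.0555 11.2 3.9 | 120 0.055 11.2 3.8 | 135 0.054 11.4 4.1 | 150 0.0535 11.0 4.4 | 165 0.0535 10.9 3.8 | 
n 24 centre [ 0.6104 -0.2106] res mm [-1.1, -1.2, 0.1, -2.3, -1.3, -1.0, 0.2, -1.2, -0.7, -1.7, -0.3, -1.4, -0.9, -1.8, -1.1, -1.2, 0.3, -1.5, -0.7, -0.8, -0.7, -1.2, -1.1, -0.5]
-180 0.054 7.3 4.3 | -165 0.0565 7.8 4.1 | -150 0.0525 8.1 4.2 | -135 0.054 7.9 5.0 | -120 0.052 7.8 4.9 | -105 0.052 8.3 5.5 | -90 0.0525 8.2 4.6 | -75 0.0525 7.9 5.5 | -60 0.053 7.5 4.7 | -45 0.052 7.7 5.2 | -30 0.0525 8.3 4.7 | -15 0.056 7.0 3.4 | 0 0.0545 7.6 3.6 | 15 0.0545 8.5 2.8 | 30 0.0565 8.1 2.9 | 45 0.056 8.0 2.9 | 60 0.0565 7.7 2.8 | 75 0.0555 7.3 2.6 | 90 0.057 7.7 2.4 | 105 0.0565 8.2 3.5 | 120 0.057 7.9 2.6 | 135 0.056 7.1 2.6 | 150 0.0545 8.0 3.6 | 165 0.0545 8.0 4.6 | 
n 17 centre [ 0.6089 -0.2101] res mm [2.0, -1.5, 0.5, -1.1, -0.9, -0.3, -1.2, -0.3, -0.9, 0.5, -0.5, -0.4, -0.2, -0.7, 0.0, -1.7, -1.2]
```

Emit:
send_rows --pt "-0.2 0.02 0.1 0 0 0" --pt "-0.3 0.04 0.2 0 0 0" --pt "-0.3 0.04 0.25 0 0 0" --pt "-0.2 0.03 0.25 0 0 0" --pt "-0.15 0.02 0.2 0 0 0" --pt "0 0 0.15 0 0 0" --pt "0 0 0.1 0 0 0" --pt "0 0 0.05 0 0 0" --pt "0 0 0 0 0 0" --pt "0 0 0 0 0 0"

```text
clock: 23.63
position: [0.4434, -0.033, 0.0233]
tcp_rot: [-0.0, -0.041, 0.999, 0.001]
wrist_force: [-0.1, 0.2, -1.0]
opening: 0.167
gripper_force: 60.0
```

```bash
python3 avg.py; python3 -c "
from h import *
need([.4437,-.0333,.0209])"
```

```text
avg [-0.35  0.15 -0.95  0.03  0.08  0.01]
t 23.83 cur [ 0.5853 -0.0211  0.0027] yaw 4.76 pitchdown -0.03 roll 0.08 F [-0.58  0.02 -1.15] M [ 0.05  0.07 -0.01]
units [ 0.626  8.353 -0.484]
t 23.83 pos [ 0.4437 -0.033   0.0235] yaw -175.24 q [-0.18  0.5   2.05  0.    0.59 -1.84] F [-0.6  0.  -1.2] open 0.167
units [ 0.001 -0.012  0.086]
```

Emit:
send_rows --pt "0 0 0.05 0 0 0" --pt "0 0 0 0 0 0" --pt "0 0 0.02 0 0 0" --pt "0 0 0 0 0 0" --pt "0 0 0 0 0 0"

```text
clock: 24.25
position: [0.4436, -0.0329, 0.0211]
tcp_rot: [-0.0, -0.042, 0.999, 0.001]
wrist_force: [-0.1, -0.1, -1.1]
opening: 0.167
gripper_force: 60.0
```

```bash
python3 avg.py
```

```text
avg [ 0.36  0.63 -1.41  0.01  0.1  -0.03]
t 24.45 cur [ 5.852e-01 -2.100e-02  2.000e-04] yaw 4.77 pitchdown -0.0 roll 0.09 F [ 0.4   0.82 -1.18] M [-0.01  0.11 -0.03]
units [ 0.622  8.349 -0.563]
```

Emit:
send_rows --pt "0 0 0.02 0 0 0" --pt "0 0 0 0 0 0" --pt "0 0 0 0 0 0"

```text
clock: 24.7
position: [0.4436, -0.0329, 0.0207]
tcp_rot: [0.0, -0.042, 0.999, 0.001]
wrist_force: [-2.4, -0.1, 5.2]
opening: 0.17
gripper_force: 60.0
```

```bash
python3 avg.py
```

```text
avg [-2.4   0.17  5.35 -0.02  0.25 -0.02]
t 24.9 cur [ 5.852e-01 -2.110e-02 -3.000e-04] yaw 4.76 pitchdown -0.0 roll 0.09 F [-1.81  0.51  6.05] M [-0.03  0.27 -0.03]
units [ 0.622  8.35  -0.58 ]
```

The blade is on the bench (about 7 N). Easing off and releasing.

Emit:
send_rows --pt "0 0 -0.01 0 0 0" --pt "0 0 0 0 0 0"

```text
clock: 25.07
position: [0.4437, -0.0329, 0.0208]
tcp_rot: [0.0, -0.042, 0.999, 0.001]
wrist_force: [-1.0, 0.5, 1.0]
opening: 0.167
gripper_force: 60.0
```

Emit:
send_rows --pt "0 0 0 0 0 0" --pt "0 0 0 0 0 0" --pt "0 0 0 0 0 0" --pt "0 0 0 0 0 0" --pt "0 0 0 0 0 0" --pt "0 0 0 0 0 0" --claw 0.1

```text
clock: 25.57
position: [0.4436, -0.0329, 0.0208]
tcp_rot: [-0.0, -0.042, 0.999, 0.001]
wrist_force: [0.1, -0.5, 0.1]
opening: 0.531
gripper_force: 0.0
```

Emit:
send_rows --pt "0 0 -0.2 0 0 0" --pt "0 0 -0.4 0 0 0" --pt "0 0 -0.6 0 0 0" --pt "0 0 -0.8 0 0 0" --pt "0 0 -0.8 0 0 0" --pt "0 0 -0.8 0 0 0" --pt "0 0 -0.6 0 0 0" --pt "0 0 -0.4 0 0 0" --pt "0 0 -0.2 0 0 0" --pt "0 0 0 0 0 0"

```text
clock: 26.4
position: [0.4441, -0.0332, 0.166]
tcp_rot: [0.001, -0.042, 0.999, 0.001]
wrist_force: [0.3, -0.7, 0.0]
opening: 0.553
gripper_force: 0.0
```

```bash
python3 - <<'E'
from rad import *
need([.4437,-.0333,.2])
f=frame('wrist');h=cv2.cvtColor(f['pixels'],cv2.COLOR_BGR2HSV);print(h[...,2].max())
try: show('handle',f,(h[...,1]>90)&(h[...,0]<20),(200,350,0,300),.052)
except Exception as e: print(e)
s=frame('scene');h=cv2.cvtColor(s['pixels'],cv2.COLOR_BGR2HSV);np.save('s11.npy',s,allow_pickle=True)
show('handle',s,(h[...,1]>90)&(h[...,0]<20),(200,340,190,300),.052)
show('blade',s,(h[...,2]>165)&(h[...,1]<40),(200,300,220,280),.002)
h0=cv2.cvtColor(np.load('scene0.npy',allow_pickle=True).item()['pixels'],cv2.COLOR_BGR2HSV);z=np.load('scene0.npy',allow_pickle=True).item()
show('handle0',z,(h0[...,1]>90)&(h0[...,0]<20),(200,340,190,300),.052)
show('blade0',z,(h0[...,2]>165)&(h0[...,1]<40),(200,300,220,280),.002)
radial('s11',[.609,-.2123,.0645],range(-180,180,30))
E
```

```text
t 26.4 pos [ 0.4441 -0.0332  0.166 ] yaw -175.24 q [-0.18  0.23  1.97  0.    0.94 -1.84] F [ 0.3 -0.7  0. ] open 0.553
units [ 0.01  -0.002 -1.132]
226
handle ctr [ 0.4205 -0.034 ] size [0.0978 0.0147] ang 5.3 [[0.37119999527931213, -0.031099999323487282], [0.3725000023841858, -0.04580000042915344], [0.4699000120162964, -0.03680000081658363], [0.46860000491142273, -0.022199999541044235]]
handle ctr [ 0.4247 -0.0271] size [0.106  0.0259] ang 4.0 [[0.3709999918937683, -0.017899999395012856], [0.37279999256134033, -0.043800000101327896], [0.47850000858306885, -0.03629999980330467], [0.4767000079154968, -0.010499999858438969]]
blade ctr [ 0.5416 -0.0242] size [0.0805 0.0455] ang 5.1 [[0.49950000643730164, -0.005100000184029341], [0.503600001335144, -0.05040000006556511], [0.5837000012397766, -0.043299999088048935], [0.5796999931335449, 0.0020000000949949026]]
handle0 ctr [ 0.4259 -0.0343] size [0.1056 0.0246] ang 8.1 [[0.3718999922275543, -0.029500000178813934], [0.37529999017715454, -0.05389999970793724], [0.4799000024795532, -0.039000000804662704], [0.4763999879360199, -0.014600000344216824]]
blade0 ctr [ 0.5684 -0.1696] size [0.0429 0.0083] ang 6.9 [[0.5465999841690063, -0.1679999977350235], [0.5475999712944031, -0.17630000412464142], [0.5902000069618225, -0.17110000550746918], [0.5892000198364258, -0.16290000081062317]]
-180 0.056 7.6 5.0 | -150 0.052 8.1 4.2 | -120 0.0545 7.5 4.3 | -90 0.052 7.3 5.3 | -60 0.0535 7.8 4.7 | -30 0.053 8.0 3.8 | 0 0.053 7.8 3.7 | 30 0.0565 7.9 2.7 | 60 0.0565 7.9 3.2 | 90 0.056 7.6 2.3 | 120 0.0565 7.9 2.6 | 150 0.055 7.4 3.6 | 
n 10 centre [ 0.6084 -0.2106] res mm [0.4, -2.7, 0.7, 0.3, -0.6, -1.4, 1.2, 0.4, -0.7, -0.2]
```

The spatula lies flat in the open, the disc is centred, and the gripper is clear. Handing in.

```bash
python3 -c "
from h import r
print(r.close_job())"
```

```text
the job is handed in; nothing more can be done
None
```

I handed in the job at about 26 s: by camera measurement the disc lies within about 2 mm of centre on the stand's two rails. The spatula is laid flat, blade down, on the open bench clear of block and stand, and the gripper never touched the disc.

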